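Seat a housing in the corner of a dispensing fixture

ROBOT

A 6-joint arm with a two-finger parallel gripper is mounted at the origin on the work surface. World frame = base frame: x ahead of the robot, y to its left, z up, the work surface at z = 0. Lengths are in m, angles in rad, forces in N, time in s.
With the tool pointing down it reaches from about 0.325 to 0.775 m from the base axis. Payload 5.5 kg.
Tool frame: the origin (TCP) lies midway between the tips of the shut fingers; the grasp point (between the pads) lies bot.hold_point_z behind it (bot.hold_point_z is the distance from the TCP to the grasp point, in m); x points along the fingers, y is the direction in which the jaws open and shut, and the axes are right-handed (so a half turn about x gives the same grasp; the last joint's range is limited). The gripper opens to 85 mm and grips with 20 to 120 N. Pads are 22 mm wide; open, the fingers measure 114 mm over their backs; the gripper's body (76 mm by 85 mm) begins 54 mm behind the grasp point. The pads swing forward as they close: fully open they stand 13 mm farther back than shut.
Start: joints at [-1.265, 0.091, 1.231, -0, 1.82, -0.057], TCP at [0.213, -0.561, 0.196] pointing down, gripper open.
Joint ranges: [-2.87, 2.87], [-0.86, 2.18], [0.17, 2.46], [-1.51, 4.65], [0.06, 2.69], [-2.65, 2.65]. Speed limits (rad/s): [2.57, 2.57, 3.01, 3.14, 3.14, 3.14].

INTERFACE

Orientations are given as a 3x3 rotation matrix whose columns are the frame's x, y, z axes.
In Python, from cell import bot, imaging, close_job gives the robot as it stands.
- The arm moves only by the tool drive_tool, never from a script. Its argument "moves" is a list of rows, each an object of numbers: "dx", "dy", "dz": the shift along the tool's x, y, z scaled (see below); "ax", "ay", "az": the turn, a rotation vector about the tool's x, y, z scaled (see below). A call has 1 to 8 rows; each row is the pose to reach, as a shift and turn from the pose commanded when the call began, along the tool's axes at that moment, turning the shorter way round; what a row does not reach only later rows make up. The controller multiplies each number of a shift by 50 cm and each number of a turn by 360 degrees. A row lasts 1/10 s, in which the tool goes at most 50 mm and 8.59 degrees, less where a joint would pass 70% of its speed; a pose out of reach is approached as far as the arm can. A call with a number of a shift or a turn outside -1 to 1 is refused whole. A call with a gripper value outside its range is refused whole. "gripper" is the finger opening in mm, from 0 to 85.4, set as the call begins (left out, the last holds). The fingers move at their own pace and stop on an object; the grip force is fixed at half the most. Time passes only in rows, so rows that repeat a pose let the fingers close. It gives the time, the measured TCP pose, the force and the opening at its end, in the units of the state.
- bot.get_obs(): the state, without advancing time (a new reading comes with each control period).
- imaging.get_image(name): name is "scene" or "side" or "wrist"; returns (picture, depth): 400x640x3 uint8, red, green, blue; 400x640 float32, m along the optical axis (not along the pixel's ray), 0 where there is no reading.
- imaging.camera_info(name): a dict with "vertical_fov" (degrees; the focal length in pixels is half the picture's height over the tangent of half this angle, whatever the lens; pixels are square), "cx", "cy" (the principal point, pixels), "T" (4x4, takes a point from camera to world coordinates); the wrist camera has in their place "mount" (4x4, takes a point from camera to tool coordinates, whose origin is the TCP and whose axes are the tool frame's). Camera axes: x right, y up, looking along -z (the intrinsics and any distortion apply to the point x, -y, -z); pixel columns grow to the right and rows downward; lengths in m; the calibration is good to about 2 mm. A picture is of the moment at which its call begins: read the wrist's pose just before it. camera_info takes no time and is no camera call.
- close_job(): hands the job in, once; it reports no verdict.
The state is a dict: "t": time; "joint_pos": joint angles; "joint_vel": joint speeds; "effort": joint torques, N m; "tool_pos": TCP position; "eef_rot": TCP orientation; "ft_force": force on the tool from outside, world axes, zero at the start; "moment": the same for the moment, N m; "grip_width": finger opening in m.
Only numpy, scipy, OpenCV 4.12 (cv2) and the standard library are available. Lean on these libraries where they do the work, as an engineer would, in place of code of your own. Each camera call takes 0.05 s, during which the arm holds its last target.

TASK

With the fingertips push the blue housing flat against the steel rail of the work plate, then, keeping it along the rail, slide it into the corner pocket of the orange block (the side facing the green block) until it is fully home: flush against the rail and up against the block. Only push it, never pick it up or tip it, leave the black spare housing, the steel weight and the two syringe barrels alone, and finish with the robot clear of everything.

Things in the scene. Friction and masses are not known exactly. Their poses are not given: they have to be found in the camera images.
- fixture: Perforated aluminium work plate, fixed on the bench, 220 (x) by 400 (y) by 10 mm thick. Origin at the centre of its underside, z up. On it a steel rail along y, 380 mm long, 12 mm high above the plate: its working face at x = +45 mm looks to -x (towards the robot), its back is at x = +57 mm. The holes are shallow marks; things slide freely over them.
- housing: Blue housing to be seated, solid, white ring on top, loose, about 55 g: 56 mm long along its own y, 30 mm wide along its x, 14 mm high; origin at the centre of its underside, z up. Starts on the plate on the robot's side of the rail, between the blocks, y within 0.3 rad of the rail. Home, its centre is at x = +30 mm in the fixture's frame and 35 mm along y from the orange block's origin; its last 26 mm stick out of the pocket.
- orange_block: Orange T-shaped block fixed on the plate against the rail, 12 mm high. Origin: on the rail's face, mid-stem, on the plate's top; axes as the fixture's. Stem y -7 to 7 mm, from the rail to x = -45 mm; crossbar x -45 to -35 mm, y -37 to 37 mm. Rail, stem and crossbar form a pocket 35 mm wide, 30 mm deep, on either side; the one facing the green block is meant. Which end of the rail it is at varies.
- green_block: Green T-shaped block of the same shape, size and origin as the orange one, fixed at the other end of the rail.
- spare: Black spare housing, loose, to be left alone; lies on the plate behind the rail. 56 mm long along its own y, 30 mm wide along its x, 14 mm high; origin at the centre of its underside, z up
- puck: Steel weight, loose, to be left alone; round, 26 mm across, 30 mm high with a narrower top, stands on the plate behind the rail. Origin at the centre of its underside.
- barrel_l: Clear syringe barrel, loose, to be left alone; stands on its 44 mm flange on the bench to the robot's left of the plate, 25 mm across, 107 mm high. Origin at the centre of its underside.
- barrel_r: The same kind of syringe barrel, on the right of the plate.
Things that resemble listed ones, but are neither listed nor needed, are in the scene too. Of the things like the housing, leave any that is purple; of the rest the smaller one is meant.

How it is judged:
By the outcome, as a careful person would: the job done as asked, in the order asked, and still so for the second after the job is handed in, with the robot touching nothing.
It also fails if it takes over 45 s, if anything falls off the work surface, if the arm or the gripper's body presses on something with over 40 N, if the wrist force passes 120 N, or if a joint passes its speed limit or range.

## Working session

There is one attempt and no reset: what is moved stays moved. The work goes in short steps, Python scripts to look and compute and a tool call to move; the robot and the scene stay as the last step left them, time stands still between calls to the robot, and variables do not carry over. Pictures are saved under pics/ and viewed, and the job is handed in when it is done.

Besides the shell and the picture viewer there is one more tool, called after "Call:" as name([rows], argument=value, ...), one row to a line, values as JSON. drive_tool: Moves the arm, as the interface text tells. Shifts and turns lie within -1 to 1; 1 stands for 50 cm of shift or 360 degrees of turn. Its arguments: {"type":"object","properties":{"moves":{"type":"array"},"gripper":{"type":"number"}},"required":["moves"]}

```bash
ls; mkdir -p pics
python3 - <<'E'
from cell import bot, imaging
import cv2, pickle
o=bot.get_obs(); print({k:o[k] for k in('t','tool_pos','eef_rot','ft_force','grip_width')}, bot.hold_point_z)
d={}
for n in("scene","side"):
    p,z=imaging.get_image(n); i=imaging.camera_info(n); d[n]=(p,z,i)
    cv2.imwrite(f"pics/{n}0.png",p[:,:,::-1]); print(n,i)
print(imaging.camera_info("wrist"))
pickle.dump(d,open("d0.pkl","wb"))
E
```

```text
pics
{'t': 0.0, 'tool_pos': array([ 0.21282342, -0.56059119,  0.19502294]), 'eef_rot': array([[-5.93734527e-04,  3.54904579e-01, -9.34902341e-01],
       [ 1.93969737e-03, -9.34900338e-01, -3.54905051e-01],
       [-9.99997943e-01, -2.02414699e-03, -1.33324868e-04]]), 'ft_force': array([ 0.12982945, -0.14973467,  0.79903284]), 'grip_width': 0.08526726889481524} 0.0187
scene {'vertical_fov': 49.48351993024544, 'cx': 328.73953019062037, 'cy': 188.83330453174332, 'T': array([[ 0.24059559, -0.57620972,  0.7810865 ,  1.32890045],
       [ 0.9705818 ,  0.1351911 , -0.19923437, -0.20555824],
       [ 0.00920484,  0.80604325,  0.59178505,  0.63925431],
       [ 0.        ,  0.        ,  0.        ,  1.        ]])}
side {'vertical_fov': 42.15835337579647, 'cx': 322.26227703836116, 'cy': 202.604017283529, 'T': array([[-7.35858418e-01,  4.32359466e-01, -5.21131155e-01,
        -1.49568820e-01],
       [-6.77135318e-01, -4.70293498e-01,  5.65960941e-01,
         7.05480363e-01],
       [-3.86023597e-04,  7.69343433e-01,  6.38835294e-01,
         8.77093286e-01],
       [ 0.00000000e+00,  0.00000000e+00,  0.00000000e+00,
         1.00000000e+00]])}
{'vertical_fov': 67.98178043596228, 'cx': 320.52892226937837, 'cy': 193.64840438437656, 'mount': array([[-6.73292350e-04,  3.07790789e-01, -9.51453823e-01,
        -1.76504457e-01],
       [ 9.99999682e-01,  6.13020149e-04, -5.09336522e-04,
        -7.98229345e-04],
       [ 4.26491274e-04, -9.51453863e-01, -3.07791104e-01,
        -7.78877456e-02],
       [ 0.00000000e+00,  0.00000000e+00,  0.00000000e+00,
         1.00000000e+00]])}
```

View pics/scene0.png

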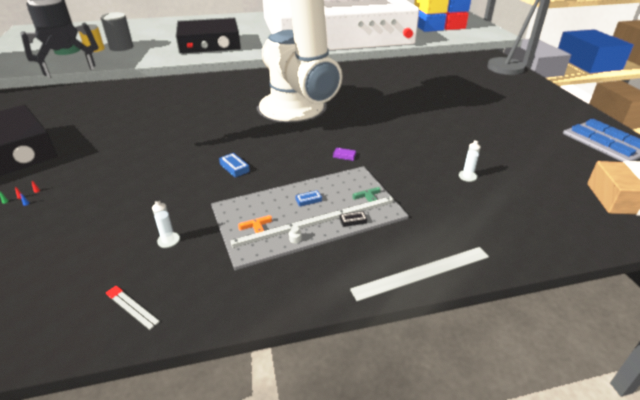

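View pics/side0.png

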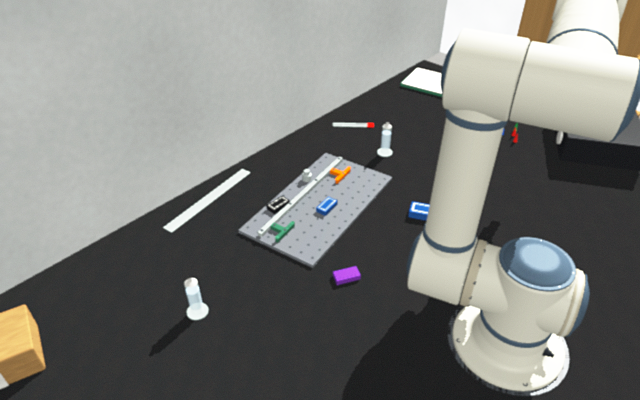

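The scene view shows the blue housing at about (309,198), orange block at (256,222), green at (368,195), and a larger blue decoy off the plate at (234,164). The side view agrees. Now I'll measure.

```bash
cat > h.py <<'E'
import numpy as np, cv2
def ray(info,T,u,v):
    f=200/np.tan(np.radians(info['vertical_fov']/2))
    d=np.stack([(np.asarray(u,float)-info['cx'])/f,-(np.asarray(v,float)-info['cy'])/f,-np.ones(np.shape(u))],-1)
    return d@T[:3,:3].T, T[:3,3]
def onplane(info,T,u,v,z):
    d,o=ray(info,T,u,v); return o+d*((z-o[2])/d[...,2])[...,None]
def proj(info,T,P):
    f=200/np.tan(np.radians(info['vertical_fov']/2))
    c=(np.asarray(P)-T[:3,3])@T[:3,:3]
    return np.stack([info['cx']-f*c[...,0]/c[...,2],info['cy']+f*c[...,1]/c[...,2]],-1)
def wristT(obs,info):
    M=np.eye(4);M[:3,:3]=obs['eef_rot'];M[:3,3]=obs['tool_pos'];return M@info['mount']
def mask(p,lo,hi):
    return cv2.inRange(cv2.cvtColor(p,cv2.COLOR_RGB2HSV),lo,hi)
COL=dict(orange=((5,150,120),(18,255,255)),green=((60,80,40),(90,255,200)),blue=((100,120,80),(118,255,255)))
def blobs(m,amin=20):
    c,_=cv2.findContours(m,cv2.RETR_EXTERNAL,cv2.CHAIN_APPROX_NONE)
    return sorted([x for x in c if cv2.contourArea(x)>amin],key=cv2.contourArea,reverse=True)
E
python3 - <<'E'
from h import *; import pickle
d=pickle.load(open('d0.pkl','rb'))
for n in d:
    p,z,i=d[n]; T=i['T']
    for c in COL:
        for b in blobs(mask(p,*COL[c]))[:6]:
            (u,v),s,a=cv2.minAreaRect(b); P=onplane(i,T,u,v,.022)
            if 0.3<P[0]<.9 and abs(P[1])<.5:
                q=b[:,0,:]; Q=onplane(i,T,q[:,0],q[:,1],.022)[:,:2].astype(np.float32)
                print(n,c,(round(u),round(v)),P.round(3),cv2.minAreaRect(Q), 'depth',z[int(v),int(u)], (T@np.r_[ray(i,np.eye(4),u,v)[0]*z[int(v),int(u)],1])[:3].round(3))
E
```

```text
scene orange (256, 225) [ 0.607 -0.183  0.022] ((0.6068198084831238, -0.18149308860301971), (0.039740901440382004, 0.07096380740404129), 9.903852462768555) depth 0.9314742 [ 0.609 -0.183  0.023]
scene green (366, 196) [0.561 0.082 0.022] ((0.5603240728378296, 0.08648808300495148), (0.03764312341809273, 0.07081347703933716), 8.871598243713379) depth 1.0250087 [0.559 0.083 0.02 ]
scene blue (233, 168) [ 0.371 -0.216  0.022] ((0.3542030155658722, -0.21213221549987793), (0.10388394445180893, 0.05561959743499756), 26.330808639526367) depth 1.1138233 [ 0.369 -0.216  0.021]
side orange (338, 172) [ 0.606 -0.181  0.022] ((0.6045628190040588, -0.170983225107193), (0.047439657151699066, 0.0744147002696991), 10.335122108459473) depth 1.443997 [ 0.607 -0.182  0.021]
side green (283, 231) [0.545 0.092 0.022] ((0.544974148273468, 0.09134437143802643), (0.05584825575351715, 0.06552992761135101), 51.63874435424805) depth 1.2555237 [0.545 0.092 0.022]
side blue (418, 210) [ 0.35  -0.195  0.022] ((0.35035645961761475, -0.19470226764678955), (0.04491526260972023, 0.07024183869361877), 30.168975830078125) depth 1.3209978 [ 0.352 -0.198  0.019]
side blue (328, 208) [ 0.523 -0.044  0.022] ((0.5219014286994934, -0.04806381091475487), (0.06426993757486343, 0.0350121445953846), 72.43190002441406) depth 1.3144727 [ 0.519 -0.041  0.026]
side blue (422, 208) [ 0.348 -0.208  0.022] ((0.3478751480579376, -0.2084001898765564), (0.03415162116289139, 0.017276767641305923), 24.722200393676758) depth 1.3257366 [ 0.349 -0.21   0.02 ]
side blue (326, 203) [ 0.539 -0.057  0.022] ((0.5386744141578674, -0.05707966536283493), (0.010860031470656395, 0.039755143225193024), 9.61241626739502) depth 1.3352865 [ 0.538 -0.056  0.023]
```

```bash
cat >> h.py <<'E'
def mv(target,yaw_deg=None):
    "row numbers to reach world target; tool y along fixture -y at yaw"
    from cell import bot
    o=bot.get_obs();R=o['eef_rot'];d=R.T@(np.asarray(target)-o['tool_pos'])
    r=None
    if yaw_deg is not None:
        y=np.radians(yaw_deg); Y=np.array([np.sin(y),-np.cos(y),0]);X=np.array([0,0,-1.]);Rt=np.stack([X,Y,np.cross(X,Y)],1)
        r=cv2.Rodrigues(R.T@Rt)[0].ravel()/(2*np.pi)
    print('t',o['t'],'pos',o['tool_pos'].round(4),'shift/0.5',(d/.5).round(4),'turn/360',None if r is None else r.round(4))
E
python3 -c "
from h import *
mv((.56,-.05,.2),10)"
```

```text
t 0.1 pos [ 0.2128 -0.5606  0.1951] shift/0.5 [-0.0084 -0.7084 -1.0116] turn/360 [0.03   0.     0.0003]
```

Call:
drive_tool([
  {"dx": -0.02, "dy": -0.7, "dz": -1, "ax": 0.03},
  {"dx": -0.02, "dy": -0.7, "dz": -1, "ax": 0.03},
  {"dx": -0.02, "dy": -0.7, "dz": -1, "ax": 0.03},
  {"dx": -0.02, "dy": -0.7, "dz": -1, "ax": 0.03},
  {"dx": -0.02, "dy": -0.7, "dz": -1, "ax": 0.03},
  {"dx": -0.02, "dy": -0.7, "dz": -1, "ax": 0.03},
  {"dx": -0.02, "dy": -0.7, "dz": -1, "ax": 0.03},
  {"dx": -0.02, "dy": -0.7, "dz": -1, "ax": 0.03},
], gripper=20)

```text
validation failed for argument at $.mo...
```

```bash
python3 -c "
from h import *
mv((.56,-.05,.2),10)"
```

```text
t 0.1 pos [ 0.2128 -0.5606  0.1951] shift/0.5 [-0.0084 -0.7084 -1.0116] turn/360 [0.03   0.     0.0003]
```

Call:
drive_tool([
  {"dx": -0.02, "dy": -0.7, "dz": -0.99, "ax": 0.03, "ay": 0.0, "az": 0.0},
  {"dx": -0.02, "dy": -0.7, "dz": -0.99, "ax": 0.03, "ay": 0.0, "az": 0.0},
  {"dx": -0.02, "dy": -0.7, "dz": -0.99, "ax": 0.03, "ay": 0.0, "az": 0.0},
  {"dx": -0.02, "dy": -0.7, "dz": -0.99, "ax": 0.03, "ay": 0.0, "az": 0.0},
  {"dx": -0.02, "dy": -0.7, "dz": -0.99, "ax": 0.03, "ay": 0.0, "az": 0.0},
  {"dx": -0.02, "dy": -0.7, "dz": -0.99, "ax": 0.03, "ay": 0.0, "az": 0.0},
  {"dx": -0.02, "dy": -0.7, "dz": -0.99, "ax": 0.03, "ay": 0.0, "az": 0.0},
  {"dx": -0.02, "dy": -0.7, "dz": -0.99, "ax": 0.03, "ay": 0.0, "az": 0.0},
], gripper=20)

```text
t: 0.9
tool_pos: [0.4369, -0.2273, 0.2025]
eef_rot: [[-0.0, 0.173, -0.985], [0.0, -0.985, -0.173], [-1.0, -0.0, 0.0]]
ft_force: [0.6, -0.3, -0.1]
grip_width: 0.0201
```

```bash
python3 -c "
from h import *
mv((.56,-.05,.2),10)"
```

```text
t 0.9 pos [ 0.4369 -0.2273  0.2025] shift/0.5 [ 0.005  -0.3065 -0.3039] turn/360 [-0.0001  0.      0.    ]
```

Call:
drive_tool([
  {"dx": 0.0, "dy": -0.3, "dz": -0.3, "ax": 0.0, "ay": 0.0, "az": 0.0},
  {"dx": 0.0, "dy": -0.3, "dz": -0.3, "ax": 0.0, "ay": 0.0, "az": 0.0},
  {"dx": 0.0, "dy": -0.3, "dz": -0.3, "ax": 0.0, "ay": 0.0, "az": 0.0},
  {"dx": 0.0, "dy": -0.3, "dz": -0.3, "ax": 0.0, "ay": 0.0, "az": 0.0},
  {"dx": 0.0, "dy": -0.3, "dz": -0.3, "ax": 0.0, "ay": 0.0, "az": 0.0},
  {"dx": 0.0, "dy": -0.3, "dz": -0.3, "ax": 0.0, "ay": 0.0, "az": 0.0},
  {"dx": 0.0, "dy": -0.3, "dz": -0.3, "ax": 0.0, "ay": 0.0, "az": 0.0},
])

```text
t: 1.6
tool_pos: [0.5575, -0.0563, 0.2024]
eef_rot: [[-0.001, 0.173, -0.985], [-0.001, -0.985, -0.173], [-1.0, 0.0, 0.001]]
ft_force: [-0.4, -0.0, -0.1]
grip_width: 0.0202
```

Run:
```python
from h import *; import pickle
from cell import bot, imaging
o=bot.get_obs(); p,z=imaging.get_image("wrist"); i=imaging.camera_info("wrist")
pickle.dump((o,p,z,i),open('w1.pkl','wb')); cv2.imwrite('pics/w1.png',p[:,:,::-1]); print(o['t'],o['tool_pos'])
```

```text
1.6 [ 0.55746697 -0.05629977  0.20242165]
```

View pics/w1.png

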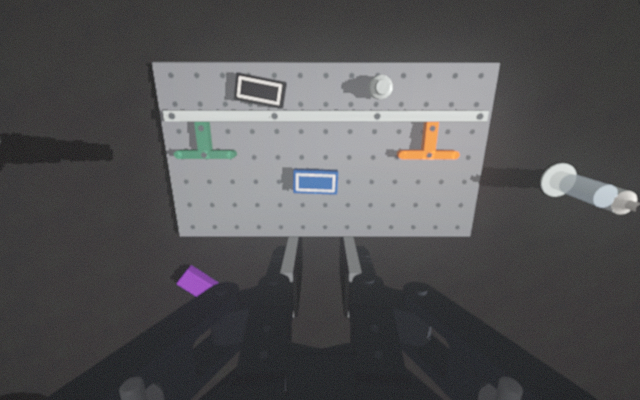

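Wrist view: housing at (315,182), rail lower edge at v≈121, green T around (205,150), orange T around (430,150); spare and puck are behind the rail.

```bash
cat >> h.py <<'E'
def analyse(o,p,i):
    T=wristT(o,i)
    g=cv2.cvtColor(p,cv2.COLOR_RGB2GRAY).astype(float)
    hs={c:[b for b in blobs(mask(p,lo,hi),60)] for c,(lo,hi) in dict(orange=((5,130,90),(18,255,255)),green=((60,70,30),(90,255,200)),blue=((100,120,50),(120,255,255))).items()}
    # rail: bright pixels
    m=mask(p,(0,0,165),(179,40,255)); r=[b for b in blobs(m,500) if cv2.boundingRect(b)[2]>150]
    fr=None
    if r:
        b=max(r,key=lambda b:cv2.boundingRect(b)[2]); x,y,w,h=cv2.boundingRect(b)
        mm=np.zeros(m.shape,np.uint8); cv2.drawContours(mm,[b],-1,255,-1)
        us=np.arange(x+12,x+w-12); vs=np.array([np.nonzero(mm[:,u])[0].max()+.5 for u in us])
        P=onplane(i,T,us,vs,.022)[:,:2].astype(np.float32)
        vx,vy,x0,y0=cv2.fitLine(P,cv2.DIST_HUBER,0,1e-3,1e-3).ravel()
        yax=np.array([vx,vy])*np.sign(vy); yaw=np.arctan2(-yax[0],yax[1]); xax=np.array([yax[1],-yax[0]])
        ends=onplane(i,T,np.array([x,x+w]),np.array([y+h/2]*2),.022)[:,:2]; 
        fr=(xax,yax,xax@[x0,y0]); print('yaw',np.degrees(yaw),'rail face at',fr[2],'rail y ends',ends@yax, 'res',np.abs(P@xax-fr[2]).max())
    for c,bl in hs.items():
        for b in bl:
            q=b[:,0].astype(float); Q=onplane(i,T,q[:,0],q[:,1],.024 if c=='blue' else .022)[:,:2]
            if fr: 
                F=np.stack([Q@fr[0]-fr[2],Q@fr[1]],1).astype(np.float32)
                print(c,cv2.boundingRect(b),'fix x',F[:,0].min(),F[:,0].max(),'y',F[:,1].min(),F[:,1].max(),cv2.minAreaRect(F),'world c',cv2.minAreaRect(Q.astype(np.float32))[0])
    return fr
E
python3 - <<'E'
from h import *; import pickle
o,p,z,i=pickle.load(open('w1.pkl','rb')); analyse(o,p,i)
print(z[182,315],z[116,330])
T=wristT(o,i)
for u,v in((315,182),(330,116),(330,150)): print((T@np.r_[ray(i,np.eye(4),u,v)[0]*z[v,u],1])[:3])
E
```

```text
yaw 8.241665 rail face at 0.45804545 rail y ends [ 0.05501696 -0.35002147] res 0.12386039
orange (398, 122, 61, 37) fix x 0.09624024 0.14007093 y -0.30201864 -0.22870095 ((0.11852575838565826, -0.2648553252220154), (0.042743247002363205, 0.07324127107858658), 1.6928346157073975) world c (0.6085831522941589, -0.1794692873954773)
green (174, 122, 62, 37) fix x 0.08833031 0.13199763 y -0.031478215 0.042517383 ((0.11050371825695038, 0.005971468985080719), (0.04270781949162483, 0.07410027831792831), 1.7001960277557373) world c (0.5618213415145874, 0.087410569190979)
blue (300, 177, 32, 11) fix x 0.05643227 0.06921703 y -0.14880906 -0.11043051 ((0.06269688904285431, -0.12957671284675598), (0.03838808089494705, 0.012755835428833961), 89.57491302490234) world c (0.533939003944397, -0.05359074845910072)
0.36984012 0.34535757
[ 0.53412116 -0.05307177  0.02257841]
[ 0.61575431 -0.05695102  0.02244618]
[ 0.57453315 -0.06502848  0.00903638]
```

Run:
```python
from h import *; import pickle
o,p,z,i=pickle.load(open('w1.pkl','rb'))
h=cv2.cvtColor(p,cv2.COLOR_RGB2HSV)
for v in range(106,128): print(v,p[v,330],end=' ')
print()
for v in range(164,200): print(v,h[v,316],end=' ')
print()
for u in range(288,344,1): print(u,h[182,u],end=' ')
```

```text
106 [171 172 174] 107 [170 172 175] 108 [170 170 173] 109 [162 162 165] 110 [167 170 170] 111 [198 200 199] 112 [213 216 215] 113 [216 219 217] 114 [214 216 214] 115 [212 215 214] 116 [212 215 214] 117 [213 216 215] 118 [213 217 215] 119 [214 217 215] 120 [208 210 209] 121 [184 186 186] 122 [167 168 170] 123 [167 169 170] 124 [172 172 175] 125 [170 171 173] 126 [170 171 174] 127 [172 172 175] 
164 [108   7 172] 165 [115   9 176] 166 [120   3 174] 167 [113   6 164] 168 [110  22 140] 169 [110  63 121] 170 [109 116 141] 171 [107 136 174] 172 [108 125 186] 173 [110  68 195] 174 [113  14 214] 175 [110   3 222] 176 [109  27 208] 177 [109  85 192] 178 [107 132 186] 179 [107 135 185] 180 [107 132 184] 181 [107 134 184] 182 [107 131 185] 183 [107 135 181] 184 [107 132 182] 185 [107 135 183] 186 [108 134 183] 187 [107 132 182] 188 [109  68 194] 189 [113  14 212] 190 [113   5 221] 191 [111  29 208] 192 [108  92 195] 193 [107 100 186] 194 [111  40 178] 195 [107  10 171] 196 [113   6 170] 197 [113   6 171] 198 [108   8 169] 199 [113   6 169] 
288 [120  11 120] 289 [102  11 117] 290 [120   6 118] 
[... 253 characters left out ...]
05 [107 137 181] 306 [107 132 183] 307 [107 131 183] 308 [107 133 182] 309 [107 132 183] 310 [107 132 182] 311 [107 133 184] 312 [107 127 185] 313 [107 133 184] 314 [107 137 182] 315 [107 130 184] 316 [107 131 185] 317 [107 134 183] 318 [107 133 184] 319 [107 134 185] 320 [107 131 183] 321 [107 135 182] 322 [107 134 183] 323 [107 135 183] 324 [107 134 183] 325 [108 132 185] 326 [108 132 184] 327 [107 131 185] 328 [107 139 183] 329 [107 131 185] 330 [107 142 180] 331 [108 105 187] 332 [109  35 206] 333 [150   1 221] 334 [113   9 219] 335 [110  56 199] 336 [107 124 191] 337 [109 103 193] 338 [112  37 179] 339 [114   7 173] 340 [110   5 168] 341 [ 90   5 168] 342 [114   7 172] 343 [110   9 172]
```

```bash
sed -i 's/(0,0,165),(179,40,255)/(0,0,195),(179,40,255)/; s/blue=((100,120,50),(120,255,255))).items/blue=((100,50,150),(120,255,255))).items/' h.py
python3 - <<'E'
from h import *; import pickle
o,p,z,i=pickle.load(open('w1.pkl','rb')); analyse(o,p,i)
E
```

```text
yaw 9.942178 rail face at 0.5915417 rail y ends [ 0.03108432 -0.34799277] res 0.0011416078
orange (398, 122, 61, 37) fix x -0.04446013 -0.0017132194 y -0.31846663 -0.24522585 ((-0.023084046319127083, -0.2818485200405121), (0.07324127852916718, 0.04274323955178261), 89.99231719970703) world c (0.6085831522941589, -0.1794692873954773)
green (174, 122, 62, 37) fix x -0.044419646 -0.0017117945 y -0.04795303 0.026147263 ((-0.023065729066729546, -0.01090295985341072), (0.07410027831792831, 0.042707812041044235), 89.99970245361328) world c (0.5618213415145874, 0.087410569190979)
blue (293, 170, 46, 25) fix x -0.08988615 -0.058926098 y -0.17292088 -0.11682752 ((-0.07448732107877731, -0.14491258561611176), (0.055430687963962555, 0.03019328974187374), 88.26212310791016) world c (0.5343093872070312, -0.053464725613594055)
```

```bash
cat >> h.py <<'E'
YAW=9.94; FACE=.5915
def W(s,n,z):
    a=np.radians(YAW); return np.array([np.cos(a)*(FACE+s)-np.sin(a)*n, np.sin(a)*(FACE+s)+np.cos(a)*n, z])
def SN():
    from cell import bot
    o=bot.get_obs(); a=np.radians(YAW);x,y,z=o['tool_pos']
    print('s,n,z',np.round([np.cos(a)*x+np.sin(a)*y-FACE,-np.sin(a)*x+np.cos(a)*y,z],4),'ft',o['ft_force'].round(1))
E
python3 -c "
from h import *
SN()
mv(W(-.118,-.145,.06),YAW);mv(W(-.118,-.145,.013),YAW)"
```

```text
s,n,z [-0.0523 -0.1522  0.2027] ft [ 0.1 -0.3  0.8]
t 1.65 pos [ 0.5574 -0.0568  0.2027] shift/0.5 [ 0.2855 -0.0144  0.1313] turn/360 [-0.0001  0.0001 -0.0001]
t 1.65 pos [ 0.5574 -0.0568  0.2027] shift/0.5 [ 0.3795 -0.0145  0.1312] turn/360 [-0.0001  0.0001 -0.0001]
```

Call:
drive_tool([
  {"dx": 0.05, "dy": -0.014, "dz": 0.13, "ax": 0.0, "ay": 0.0, "az": 0.0},
  {"dx": 0.15, "dy": -0.014, "dz": 0.13, "ax": 0.0, "ay": 0.0, "az": 0.0},
  {"dx": 0.22, "dy": -0.014, "dz": 0.13, "ax": 0.0, "ay": 0.0, "az": 0.0},
  {"dx": 0.3, "dy": -0.014, "dz": 0.13, "ax": 0.0, "ay": 0.0, "az": 0.0},
  {"dx": 0.35, "dy": -0.014, "dz": 0.13, "ax": 0.0, "ay": 0.0, "az": 0.0},
  {"dx": 0.37, "dy": -0.014, "dz": 0.13, "ax": 0.0, "ay": 0.0, "az": 0.0},
  {"dx": 0.378, "dy": -0.014, "dz": 0.13, "ax": 0.0, "ay": 0.0, "az": 0.0},
  {"dx": 0.378, "dy": -0.014, "dz": 0.13, "ax": 0.0, "ay": 0.0, "az": 0.0},
])

```text
t: 2.45
tool_pos: [0.4932, -0.0606, 0.0149]
eef_rot: [[0.001, 0.172, -0.985], [-0.0, -0.985, -0.172], [-1.0, 0.001, -0.001]]
ft_force: [-0.2, 0.2, 0.8]
grip_width: 0.02
```

Run:
```python
from h import *
from cell import bot, imaging
SN(); mv(W(-.044,-.145,.013),YAW)
p,z=imaging.get_image("wrist"); cv2.imwrite('pics/w2.png',p[:,:,::-1])
p,z=imaging.get_image("scene"); cv2.imwrite('pics/s2.png',cv2.resize(p[130:290,180:440,::-1],None,fx=3,fy=3))
```

```text
s,n,z [-0.1162 -0.1449  0.0149] ft [-0.2  0.2  0.8]
t 2.45 pos [ 0.4932 -0.0606  0.0149] shift/0.5 [ 0.004   0.0002 -0.1443] turn/360 [-0.     -0.0002 -0.0001]
```

View pics/w2.png

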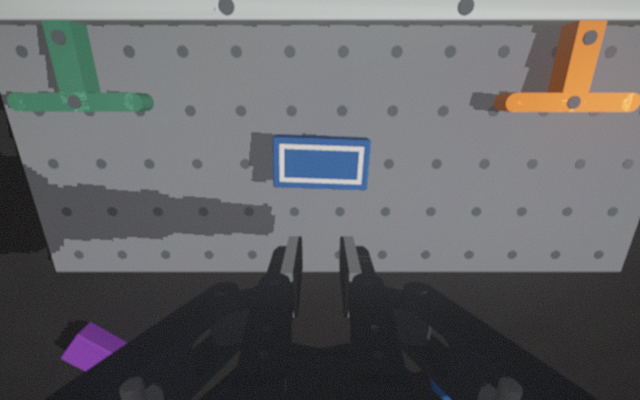

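View pics/s2.png

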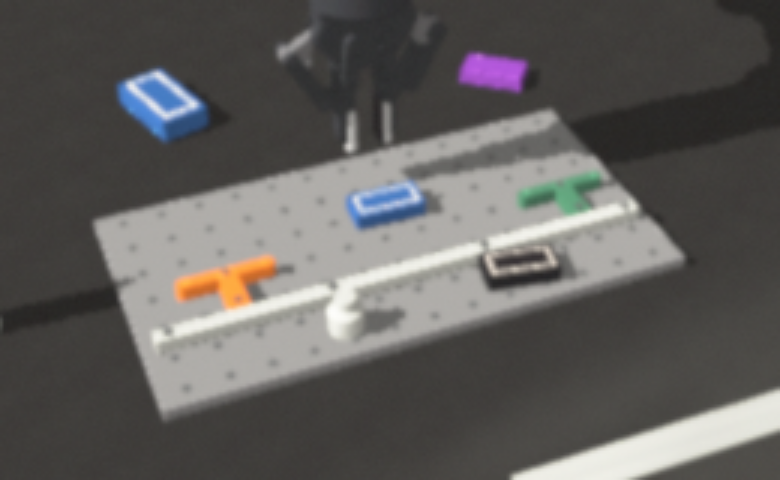

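Fingers sit centred behind the housing (u≈320 vs 321), 2.5 mm clear of the plate edge line; the housing is untouched. Pushing to the rail.

Call:
drive_tool([
  {"dx": 0.005, "dy": 0.0, "dz": -0.015, "ax": 0.0, "ay": 0.0, "az": 0.0},
  {"dx": 0.005, "dy": 0.0, "dz": -0.025, "ax": 0.0, "ay": 0.0, "az": 0.0},
  {"dx": 0.005, "dy": 0.0, "dz": -0.035, "ax": 0.0, "ay": 0.0, "az": 0.0},
  {"dx": 0.005, "dy": 0.0, "dz": -0.045, "ax": 0.0, "ay": 0.0, "az": 0.0},
  {"dx": 0.005, "dy": 0.0, "dz": -0.055, "ax": 0.0, "ay": 0.0, "az": 0.0},
  {"dx": 0.005, "dy": 0.0, "dz": -0.065, "ax": 0.0, "ay": 0.0, "az": 0.0},
  {"dx": 0.005, "dy": 0.0, "dz": -0.075, "ax": 0.0, "ay": 0.0, "az": 0.0},
  {"dx": 0.005, "dy": 0.0, "dz": -0.085, "ax": 0.0, "ay": 0.0, "az": 0.0},
])

```text
t: 3.35
tool_pos: [0.535, -0.0524, 0.0112]
eef_rot: [[-0.0, 0.173, -0.985], [0.0, -0.985, -0.173], [-1.0, -0.0, 0.0]]
ft_force: [0.3, 0.3, 0.0]
grip_width: 0.0205
```

Run:
```python
from h import *
from cell import bot, imaging
SN(); mv(W(-.044,-.145,.013),YAW)
o=bot.get_obs();p,z=imaging.get_image("wrist"); cv2.imwrite('pics/w3.png',p[:,:,::-1]); analyse(o,p,imaging.camera_info("wrist"))
```

```text
s,n,z [-0.0735 -0.1439  0.0112] ft [0.3 0.3 0. ]
t 3.35 pos [ 0.535  -0.0524  0.0112] shift/0.5 [-0.0035  0.0022 -0.0591] turn/360 [0.0001 0.     0.    ]
yaw 9.963474 rail face at 0.5917002 rail y ends [-0.21878137 -0.31338408] res 0.0005134344
orange (488, 108, 137, 80) fix x -0.04558923 -0.0012880759 y -0.3189781 -0.2398566 ((-0.023435723036527634, -0.27941998839378357), (0.07912200689315796, 0.04429487884044647), 89.99002838134766) world c (0.6080393195152283, -0.17688453197479248)
green (27, 108, 137, 80) fix x -0.0455374 -0.0012865933 y -0.0530105 0.025908882 ((-0.023412015289068222, -0.013550899922847748), (0.07891936600208282, 0.0442507378757), 89.99969482421875) world c (0.5620620250701904, 0.0849788635969162)
```

View pics/w3.png

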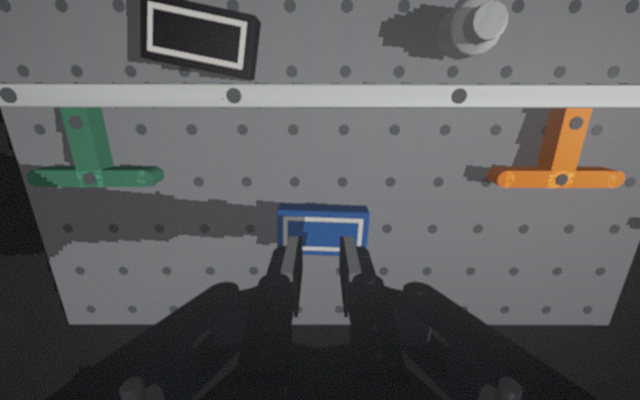

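Run:
```python
from h import *
from cell import bot, imaging
o=bot.get_obs();i=imaging.camera_info("wrist");T=wristT(o,i)
p,z=imaging.get_image("wrist")
print('TCP proj',proj(i,T,o['tool_pos']))
a=np.radians(YAW)
for v in list(range(198,262,3)):
  r=[]
  for u in (292,320,347):
    P=(T@np.r_[ray(i,np.eye(4),u,v)[0]*z[v,u],1])[:3]; r.append((round(np.cos(a)*P[0]+np.sin(a)*P[1]-FACE,4),round(P[2],4),tuple(p[v,u].tolist())))
  print(v,r)
cv2.imwrite('pics/w3z.png',cv2.resize(p[180:300,240:400,::-1],None,fx=5,fy=5,interpolation=cv2.INTER_NEAREST))
p,z=imaging.get_image("side"); cv2.imwrite('pics/sd3.png',cv2.resize(p[130:290,220:420,::-1],None,fx=4,fy=3.7))
```

```text
TCP proj [321.32153871 224.06795808]
198 [(np.float64(-0.0567), np.float64(0.0068), (120, 120, 122)), (np.float64(-0.0561), np.float64(0.0086), (121, 122, 126)), (np.float64(-0.0561), np.float64(0.0084), (125, 125, 129))]
201 [(np.float64(-0.0582), np.float64(0.0084), (120, 119, 121)), (np.float64(-0.0581), np.float64(0.0086), (123, 123, 127)), (np.float64(-0.058), np.float64(0.0089), (121, 123, 126))]
204 [(np.float64(-0.0588), np.float64(0.0123), (74, 81, 94)), (np.float64(-0.06), np.float64(0.009), (88, 93, 100)), (np.float64(-0.0599), np.float64(0.0092), (119, 118, 125))]
207 [(np.float64(-0.0585), np.float64(0.0186), (41, 56, 76)), (np.float64(-0.0596), np.float64(0.0156), (45, 58, 82)), (np.float64(-0.0602), np.float64(0.0139), (47, 58, 83))]
210 [(np.float64(-0.059), np.float64(0.0224), (41, 60, 89)), (np.float64(-0.0599), np.float64(0.0199), (38, 51, 76)), (np.float64(-0.0605), np.float64(0.0183), (49, 62, 84))]
213 [(np.float64(-0.0606), np.float64(0.023), (50, 81, 127)), (np.float64(-0.0608), np.float64(0.0227), (55, 86, 133)), (np.float64(-0.0608), np.float64(0.0225), (57,
[... 2161 characters left out ...]
.float64(-0.063), np.float64(0.0659), (84, 87, 88)), (np.float64(-0.0867), np.float64(0.023), (84, 105, 141)), (np.float64(-0.0635), np.float64(0.065), (90, 89, 91))]
255 [(np.float64(-0.0626), np.float64(0.0692), (88, 91, 92)), (np.float64(-0.0892), np.float64(0.0224), (74, 95, 133)), (np.float64(-0.0634), np.float64(0.0678), (83, 84, 86))]
258 [(np.float64(-0.0636), np.float64(0.0702), (93, 94, 94)), (np.float64(-0.0997), np.float64(0.008), (119, 121, 125)), (np.float64(-0.0633), np.float64(0.0707), (79, 82, 85))]
261 [(np.float64(-0.0632), np.float64(0.0734), (89, 94, 92)), (np.float64(-0.1017), np.float64(0.0086), (113, 116, 119)), (np.float64(-0.0635), np.float64(0.0729), (66, 67, 68))]
```

View pics/w3z.png

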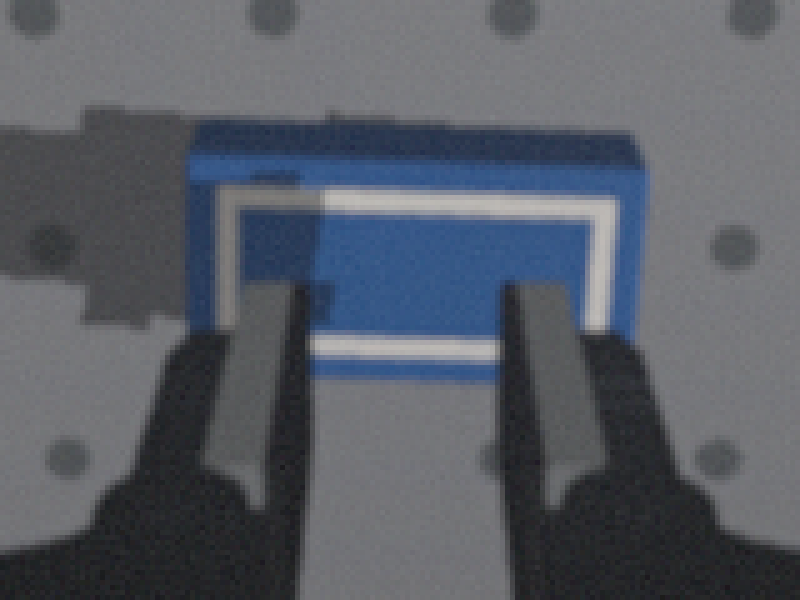

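View pics/sd3.png

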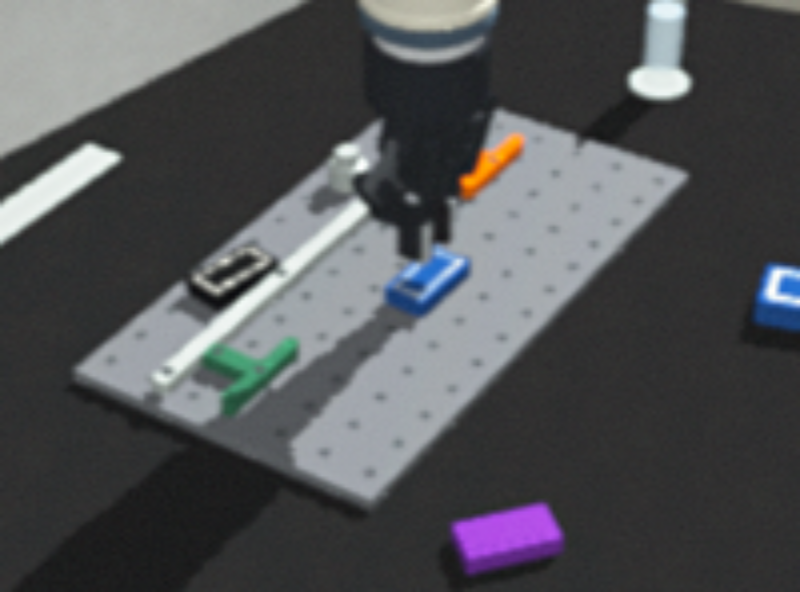

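The fingertips are actually about 39 mm above the reported TCP height (depth shows the finger fronts ending at z≈0.05), and the housing has not moved. I'll cross-check with the fixed cameras before lowering.

Run:
```python
from h import *
from cell import bot, imaging
o=bot.get_obs(); print(o['tool_pos'],o['joint_pos'].round(3) if hasattr(o['joint_pos'],'round') else o['joint_pos'])
a=np.radians(YAW)
for n in('side','scene'):
    p,z=imaging.get_image(n);i=imaging.camera_info(n);T=i['T']
    V,U=np.mgrid[0:400,0:640]
    d,_=ray(i,np.eye(4),U.ravel(),V.ravel()); P=(d*z.ravel()[:,None])@T[:3,:3].T+T[:3,3]
    s=np.cos(a)*P[:,0]+np.sin(a)*P[:,1]-FACE; m=-np.sin(a)*P[:,0]+np.cos(a)*P[:,1]
    k=(z.ravel()>0)&(abs(s+.0735)<.03)&(abs(m+.144)<.05)&(P[:,2]>.03)&(P[:,2]<.12)
    idx=np.argsort(P[k,2])[:12]; print(n,k.sum())
    for j in idx: print(U.ravel()[k][j],V.ravel()[k][j],s[k][j].round(4),m[k][j].round(4),P[k][j,2].round(4),p.reshape(-1,3)[k][j])
    c=proj(i,T,o['tool_pos']); print('tcp proj',c)
```

```text
[ 0.5347909  -0.05242056  0.01116659] [-0.161 -0.033  1.686 -0.     1.489  1.235]
side 357
320 206 -0.069 -0.1224 0.031 [ 82 105 135]
326 201 -0.0808 -0.132 0.046 [115 133 163]
329 195 -0.0744 -0.1564 0.046 [69 77 89]
322 200 -0.0706 -0.1293 0.0465 [ 93 103 114]
332 195 -0.0819 -0.1589 0.0475 [104 107 109]
320 199 -0.0657 -0.1276 0.0488 [106 112 113]
325 201 -0.0806 -0.1277 0.0488 [130 148 170]
331 195 -0.0817 -0.1543 0.0506 [66 67 70]
329 194 -0.0753 -0.155 0.0506 [30 29 33]
330 195 -0.0796 -0.1528 0.0507 [63 65 69]
325 200 -0.0802 -0.1283 0.0515 [116 123 122]
330 194 -0.0784 -0.1548 0.052 [21 20 22]
tcp proj [326.1162844  207.97958512]
scene 573
302 190 -0.0734 -0.1589 0.0471 [180 178 174]
313 187 -0.0733 -0.1317 0.048 [107 105 103]
312 186 -0.0764 -0.1329 0.0491 [120 117 115]
302 189 -0.073 -0.1589 0.0503 [145 143 140]
314 188 -0.0654 -0.1324 0.0506 [123 120 118]
305 190 -0.0661 -0.1542 0.0507 [148 147 143]
311 184 -0.0811 -0.1334 0.0518 [115 113 111]
304 190 -0.0646 -0.1572 0.0526 [176 174 169]
313 186 -0.0709 -0.1326 0.0527 [78 75 75]
299 187 -0.0795 -0.1637 0.0529 [130 129 127]
315 187 -0.0647 -0.1301 0.0532 [137 135 131]
311 183 -0.0828 -0.1327 0.0534 [109 107 104]
tcp proj [308.27716065 200.71365804]
```

All three cameras agree: the tips are ~38 mm short of the reported TCP. I'll retreat, then descend in steps watching force, with the tip at z≈0.014 (TCP ≈ −0.024).

Call:
drive_tool([
  {"dx": 0.0, "dy": 0.0, "dz": 0.05, "ax": 0.0, "ay": 0.0, "az": 0.0},
  {"dx": 0.0, "dy": 0.002, "dz": 0.09, "ax": 0.0, "ay": 0.0, "az": 0.0},
  {"dx": 0.0, "dy": 0.002, "dz": 0.092, "ax": 0.0, "ay": 0.0, "az": 0.0},
  {"dx": 0.02, "dy": 0.002, "dz": 0.092, "ax": 0.0, "ay": 0.0, "az": 0.0},
  {"dx": 0.04, "dy": 0.002, "dz": 0.092, "ax": 0.0, "ay": 0.0, "az": 0.0},
  {"dx": 0.055, "dy": 0.002, "dz": 0.092, "ax": 0.0, "ay": 0.0, "az": 0.0},
  {"dx": 0.06, "dy": 0.002, "dz": 0.092, "ax": 0.0, "ay": 0.0, "az": 0.0},
  {"dx": 0.06, "dy": 0.002, "dz": 0.092, "ax": 0.0, "ay": 0.0, "az": 0.0},
])

```text
t: 4.4
tool_pos: [0.4891, -0.0612, -0.0198]
eef_rot: [[-0.002, 0.174, -0.985], [0.0, -0.985, -0.174], [-1.0, -0.001, 0.002]]
ft_force: [0.8, 1.3, 0.2]
grip_width: 0.0196
```

```bash
cat >> h.py <<'E'
def tips(R=.035):
    from cell import bot, imaging
    o=bot.get_obs(); a=np.radians(YAW); x,y,_=o['tool_pos']; s0=np.cos(a)*x+np.sin(a)*y-FACE; n0=-np.sin(a)*x+np.cos(a)*y
    for nm in('scene','side'):
        p,z=imaging.get_image(nm);i=imaging.camera_info(nm);T=i['T']
        V,U=np.mgrid[0:400,0:640]
        d,_=ray(i,np.eye(4),U.ravel(),V.ravel()); P=(d*z.ravel()[:,None])@T[:3,:3].T+T[:3,3]
        s=np.cos(a)*P[:,0]+np.sin(a)*P[:,1]-FACE; m=-np.sin(a)*P[:,0]+np.cos(a)*P[:,1]
        k=(z.ravel()>0)&(abs(s-s0)<.014)&(abs(m-n0)<R)&(P[:,2]>.0125)&(P[:,2]<.12)
        print(nm,'lowest z',np.sort(P[k,2])[:10].round(4)); 
        yield nm,p
E
python3 - <<'E'
from h import *
SN()
for n,p in tips(): cv2.imwrite(f'pics/{n}4.png',cv2.resize(p[150:250,250:410,::-1],None,fx=5,fy=5))
E
```

```text
s,n,z [-0.1203 -0.1447 -0.0198] ft [0.8 1.3 0.2]
scene lowest z [0.0125 0.0125 0.0126 0.0126 0.0126 0.0127 0.0127 0.0127 0.0127 0.0128]
side lowest z [0.0126 0.0126 0.0126 0.0126 0.0128 0.0129 0.0129 0.0129 0.013  0.013 ]
```

View pics/scene4.png

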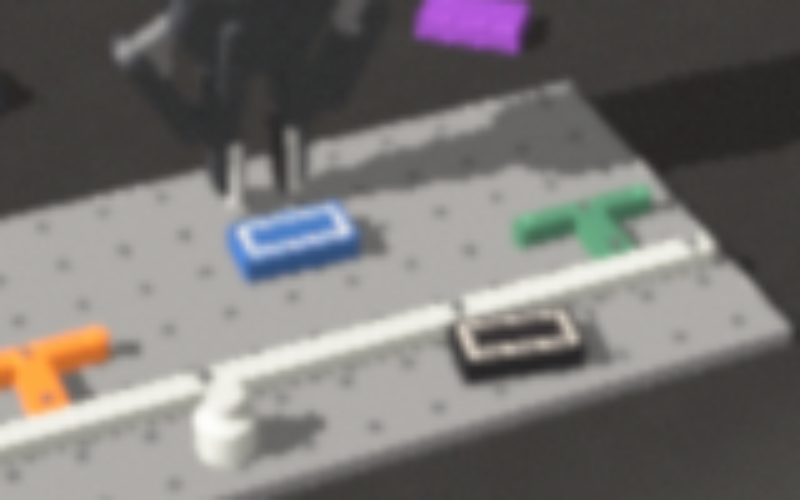

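Call:
drive_tool([
  {"dx": 0.007, "dy": 0.0, "dz": -0.01, "ax": 0.0, "ay": 0.0, "az": 0.0},
  {"dx": 0.007, "dy": 0.0, "dz": -0.02, "ax": 0.0, "ay": 0.0, "az": 0.0},
  {"dx": 0.007, "dy": 0.0, "dz": -0.03, "ax": 0.0, "ay": 0.0, "az": 0.0},
  {"dx": 0.007, "dy": 0.0, "dz": -0.04, "ax": 0.0, "ay": 0.0, "az": 0.0},
  {"dx": 0.007, "dy": 0.0, "dz": -0.05, "ax": 0.0, "ay": 0.0, "az": 0.0},
  {"dx": 0.007, "dy": 0.0, "dz": -0.06, "ax": 0.0, "ay": 0.0, "az": 0.0},
  {"dx": 0.007, "dy": 0.0, "dz": -0.07, "ax": 0.0, "ay": 0.0, "az": 0.0},
  {"dx": 0.007, "dy": 0.0, "dz": -0.08, "ax": 0.0, "ay": 0.0, "az": 0.0},
])

```text
t: 5.3
tool_pos: [0.5293, -0.0544, -0.0222]
eef_rot: [[-0.0, 0.173, -0.985], [-0.0, -0.985, -0.173], [-1.0, 0.0, 0.0]]
ft_force: [-0.9, 0.3, 0.5]
grip_width: 0.0204
```

Run:
```python
from h import *
from cell import bot, imaging
SN(); mv(W(-.043,-.145,-.0235),YAW)
o=bot.get_obs();p,z=imaging.get_image("wrist"); cv2.imwrite('pics/w5.png',p[:,:,::-1]); analyse(o,p,imaging.camera_info("wrist"))
```

```text
s,n,z [-0.0795 -0.145  -0.0222] ft [-0.9  0.3  0.5]
t 5.3 pos [ 0.5293 -0.0544 -0.0222] shift/0.5 [ 0.0026  0.0001 -0.0731] turn/360 [ 0.0001  0.     -0.    ]
```

View pics/w5.png

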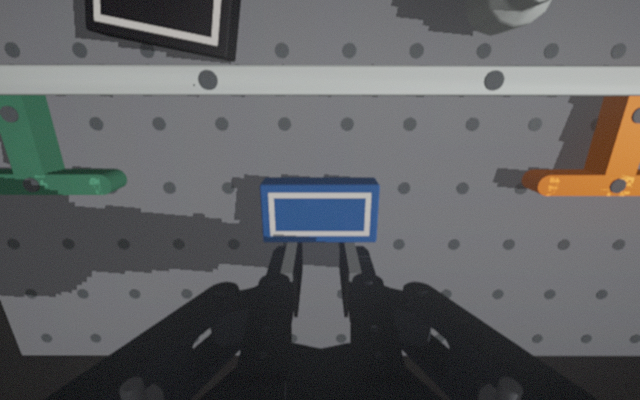

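The housing is now being pushed squarely: top edge v≈180, tips at its lower edge v≈242, rail at v≈95. Continuing.

Call:
drive_tool([
  {"dx": 0.0, "dy": 0.0, "dz": -0.01, "ax": 0.0, "ay": 0.0, "az": 0.0},
  {"dx": 0.0, "dy": 0.0, "dz": -0.02, "ax": 0.0, "ay": 0.0, "az": 0.0},
  {"dx": 0.0, "dy": 0.0, "dz": -0.03, "ax": 0.0, "ay": 0.0, "az": 0.0},
  {"dx": 0.0, "dy": 0.0, "dz": -0.04, "ax": 0.0, "ay": 0.0, "az": 0.0},
  {"dx": 0.0, "dy": 0.0, "dz": -0.05, "ax": 0.0, "ay": 0.0, "az": 0.0},
  {"dx": 0.0, "dy": 0.0, "dz": -0.06, "ax": 0.0, "ay": 0.0, "az": 0.0},
  {"dx": 0.0, "dy": 0.0, "dz": -0.068, "ax": 0.0, "ay": 0.0, "az": 0.0},
  {"dx": 0.0, "dy": 0.0, "dz": -0.071, "ax": 0.0, "ay": 0.0, "az": 0.0},
])

```text
t: 6.15
tool_pos: [0.5643, -0.0482, -0.0222]
eef_rot: [[0.0, 0.174, -0.985], [0.0, -0.985, -0.174], [-1.0, 0.0, -0.0]]
ft_force: [-0.5, 0.4, 0.2]
grip_width: 0.0201
```

Call:
drive_tool([
  {"dx": 0.0, "dy": 0.0, "dz": -0.003, "ax": 0.0, "ay": 0.0, "az": 0.0},
  {"dx": 0.0, "dy": 0.0, "dz": -0.004, "ax": 0.0, "ay": 0.0, "az": 0.0},
  {"dx": 0.0, "dy": 0.0, "dz": -0.004, "ax": 0.0, "ay": 0.0, "az": 0.0},
])

```text
t: 6.45
tool_pos: [0.5659, -0.048, -0.0222]
eef_rot: [[0.0, 0.173, -0.985], [0.0, -0.985, -0.173], [-1.0, -0.0, -0.0]]
ft_force: [0.1, 0.2, 0.0]
grip_width: 0.0198
```

Run:
```python
from h import *
from cell import bot, imaging
SN()
p,z=imaging.get_image("wrist"); cv2.imwrite('pics/w6.png',p[:,:,::-1])
```

```text
s,n,z [-0.0424 -0.1449 -0.0222] ft [0.1 0.2 0. ]
```

View pics/w6.png

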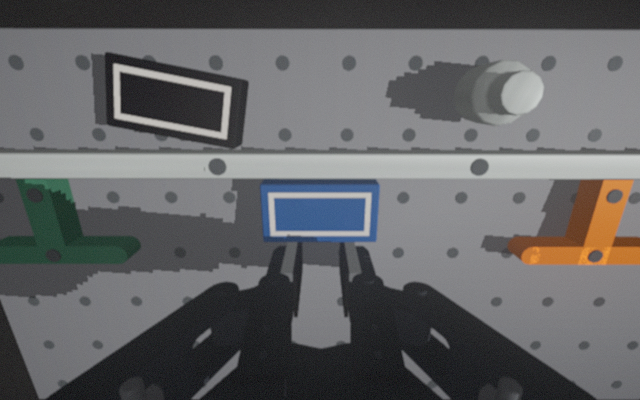

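Housing is within ~2 mm of the rail. Small increments until force shows.

Call:
drive_tool([
  {"dx": 0.0, "dy": 0.0, "dz": -0.002, "ax": 0.0, "ay": 0.0, "az": 0.0},
  {"dx": 0.0, "dy": 0.0, "dz": -0.003, "ax": 0.0, "ay": 0.0, "az": 0.0},
  {"dx": 0.0, "dy": 0.0, "dz": -0.003, "ax": 0.0, "ay": 0.0, "az": 0.0},
])

```text
t: 6.8
tool_pos: [0.5674, -0.0477, -0.0222]
eef_rot: [[0.0, 0.173, -0.985], [0.0, -0.985, -0.173], [-1.0, -0.0, -0.0]]
ft_force: [-0.1, 0.0, 0.3]
grip_width: 0.0197
```

Call:
drive_tool([
  {"dx": 0.0, "dy": 0.0, "dz": -0.001, "ax": 0.0, "ay": 0.0, "az": 0.0},
  {"dx": 0.0, "dy": 0.0, "dz": -0.001, "ax": 0.0, "ay": 0.0, "az": 0.0},
])

```text
t: 7.0
tool_pos: [0.5678, -0.0477, -0.0222]
eef_rot: [[-0.0, 0.173, -0.985], [-0.0, -0.985, -0.173], [-1.0, 0.0, 0.0]]
ft_force: [-1.7, -0.5, -0.1]
grip_width: 0.0199
```

Call:
drive_tool([
  {"dx": 0.0, "dy": 0.0, "dz": -0.001, "ax": 0.0, "ay": 0.0, "az": 0.0},
  {"dx": 0.0, "dy": 0.0, "dz": -0.001, "ax": 0.0, "ay": 0.0, "az": 0.0},
])

```text
t: 7.2
tool_pos: [0.5678, -0.0476, -0.0222]
eef_rot: [[-0.001, 0.173, -0.985], [-0.0, -0.985, -0.173], [-1.0, -0.0, 0.001]]
ft_force: [-4.1, -0.6, 2.2]
grip_width: 0.02
```

Contact force ~4 N: flush on the rail. Retreating, rising and relocating to the green-side end.

Call:
drive_tool([
  {"dx": 0.0, "dy": 0.0, "dz": 0.01, "ax": 0.0, "ay": 0.0, "az": 0.0},
  {"dx": 0.0, "dy": 0.0, "dz": 0.04, "ax": 0.0, "ay": 0.0, "az": 0.0},
  {"dx": -0.05, "dy": 0.0, "dz": 0.05, "ax": 0.0, "ay": 0.0, "az": 0.0},
  {"dx": -0.1, "dy": 0.0, "dz": 0.04, "ax": 0.0, "ay": 0.0, "az": 0.0},
  {"dx": -0.1, "dy": -0.06, "dz": 0.0, "ax": 0.0, "ay": 0.0, "az": 0.0},
  {"dx": -0.1, "dy": -0.12, "dz": -0.049, "ax": 0.0, "ay": 0.0, "az": 0.0},
  {"dx": -0.1, "dy": -0.124, "dz": -0.049, "ax": 0.0, "ay": 0.0, "az": 0.0},
  {"dx": -0.1, "dy": -0.124, "dz": -0.049, "ax": 0.0, "ay": 0.0, "az": 0.0},
])

```text
t: 8.0
tool_pos: [0.5816, 0.0184, 0.0274]
eef_rot: [[-0.0, 0.175, -0.985], [-0.0, -0.985, -0.175], [-1.0, 0.0, 0.0]]
ft_force: [-0.3, -0.3, -0.8]
grip_width: 0.0201
```

```bash
sed -i 's/blue=((100,50,150)/blue=((100,50,115)/' h.py
python3 - <<'E'
from h import *
from cell import bot, imaging
SN(); mv(W(-.016,-.083,-.0235),YAW)
o=bot.get_obs();p,z=imaging.get_image("wrist"); cv2.imwrite('pics/w7.png',p[:,:,::-1]); analyse(o,p,imaging.camera_info("wrist"))
for n,p in tips(): cv2.imwrite(f'pics/{n}7.png',cv2.resize(p[120:250,230:430,::-1],None,fx=4,fy=4))
E
```

```text
s,n,z [-0.0155 -0.0823  0.0274] ft [-0.3 -0.3 -0.8]
t 8.0 pos [0.5816 0.0184 0.0274] shift/0.5 [0.1019 0.0015 0.001 ] turn/360 [ 0.0004  0.     -0.    ]
yaw 9.051979 rail face at 0.5960004 rail y ends [-0.08945288 -0.27793445] res 0.008663416
orange (546, 201, 94, 60) fix x -0.04533063 -0.0012599408 y -0.29482687 -0.22756083 ((-0.0233179721981287, -0.26090458035469055), (0.043481770902872086, 0.06710128486156464), 0.9928445219993591) world c (0.606598436832428, -0.16755487024784088)
green (164, 199, 107, 61) fix x -0.04857409 -0.00474616 y -0.038684107 0.034699466 ((-0.026570813730359077, -0.001919824630022049), (0.04365256428718567, 0.07343260943889618), 0.2951658368110657) world c (0.5626399517059326, 0.08769267797470093)
blue (371, 200, 88, 42) fix x -0.03206012 -0.0019585215 y -0.16201513 -0.10656641 ((-0.017003435641527176, -0.13424985110759735), (0.029183872044086456, 0.055205583572387695), 0.996429443359375) world c (0.5929077863693237, -0.04148406535387039)
scene lowest z [0.0125 0.0126 0.0126 0.0126 0.0126 0.0126 0.0127 0.0127 0.0127 0.0127]
side lowest z [0.0126 0.0126 0.0126 0.0126 0.0127 0.0127 0.0127 0.0128 0.0128 0.0128]
```

View pics/w7.png

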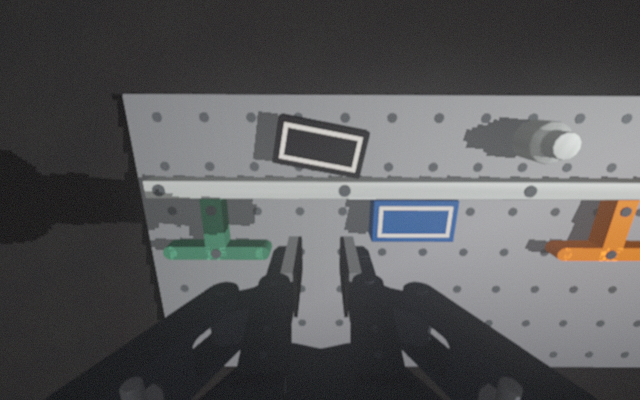

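View pics/scene7.png

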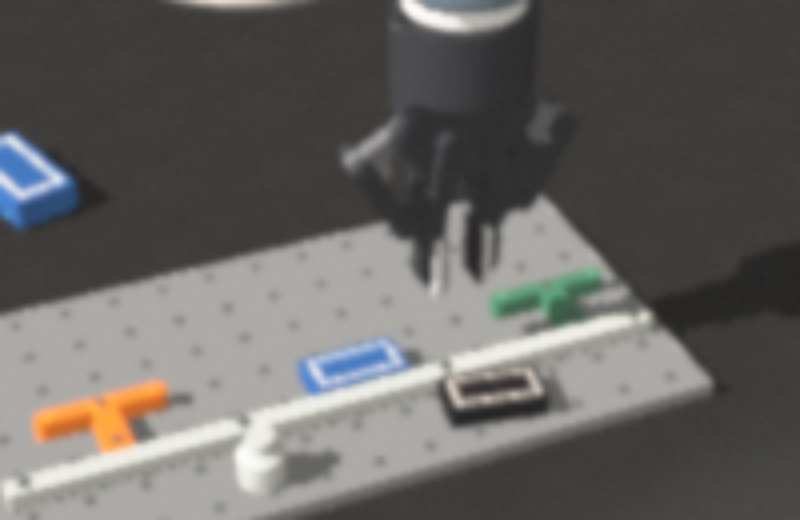

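View pics/side7.png

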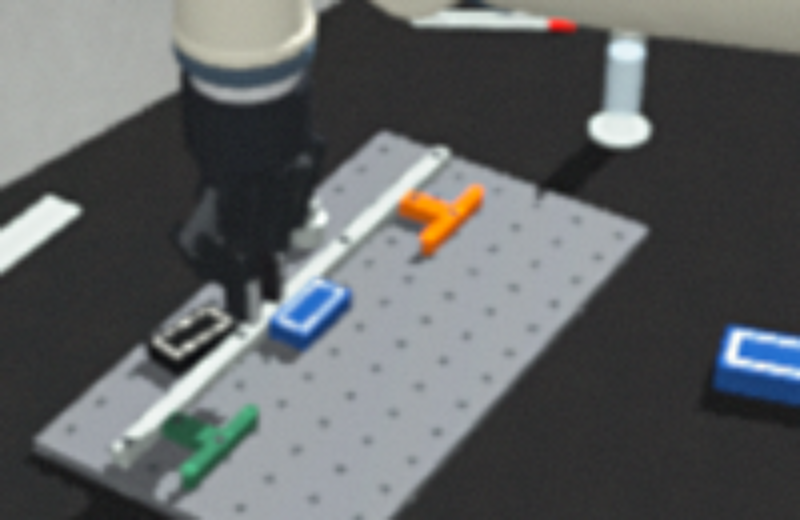

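Housing sits along the rail (its top edge v≈200 against rail edge v≈199); tips are clear between it and the green block. Descending.

Call:
drive_tool([
  {"dx": 0.03, "dy": 0.0, "dz": 0.001, "ax": 0.0004, "ay": 0.0, "az": 0.0},
  {"dx": 0.06, "dy": 0.0, "dz": 0.001, "ax": 0.0004, "ay": 0.0, "az": 0.0},
  {"dx": 0.085, "dy": 0.0, "dz": 0.001, "ax": 0.0004, "ay": 0.0, "az": 0.0},
  {"dx": 0.095, "dy": 0.0, "dz": 0.001, "ax": 0.0004, "ay": 0.0, "az": 0.0},
  {"dx": 0.1, "dy": 0.0, "dz": 0.001, "ax": 0.0004, "ay": 0.0, "az": 0.0},
  {"dx": 0.1, "dy": 0.0, "dz": 0.001, "ax": 0.0004, "ay": 0.0, "az": 0.0},
])

```text
t: 8.75
tool_pos: [0.581, 0.0177, -0.0227]
eef_rot: [[-0.001, 0.171, -0.985], [0.0, -0.985, -0.171], [-1.0, -0.0, 0.001]]
ft_force: [0.2, 0.1, -0.2]
grip_width: 0.0201
```

Run:
```python
from h import *
from cell import bot, imaging
SN(); mv(W(-.016,-.199,-.0222),YAW)
p,z=imaging.get_image("wrist"); cv2.imwrite('pics/w8.png',p[:,:,::-1])
```

```text
s,n,z [-0.0162 -0.0829 -0.0227] ft [ 0.2  0.1 -0.2]
t 8.75 pos [ 0.581   0.0177 -0.0227] shift/0.5 [-0.0009  0.2322 -0.0007] turn/360 [-0.0003  0.0001  0.    ]
```

View pics/w8.png

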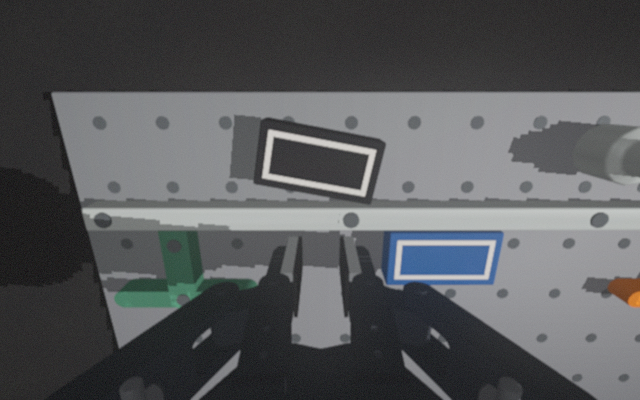

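Call:
drive_tool([
  {"dx": 0.0, "dy": 0.01, "dz": 0.0, "ax": 0.0, "ay": 0.0, "az": 0.0},
  {"dx": 0.0, "dy": 0.02, "dz": 0.0, "ax": 0.0, "ay": 0.0, "az": 0.0},
  {"dx": 0.0, "dy": 0.03, "dz": 0.0, "ax": 0.0, "ay": 0.0, "az": 0.0},
  {"dx": 0.0, "dy": 0.04, "dz": 0.0, "ax": 0.0, "ay": 0.0, "az": 0.0},
  {"dx": 0.0, "dy": 0.05, "dz": 0.0, "ax": 0.0, "ay": 0.0, "az": 0.0},
  {"dx": 0.0, "dy": 0.06, "dz": 0.0, "ax": 0.0, "ay": 0.0, "az": 0.0},
  {"dx": 0.0, "dy": 0.07, "dz": 0.0, "ax": 0.0, "ay": 0.0, "az": 0.0},
  {"dx": 0.0, "dy": 0.08, "dz": 0.0, "ax": 0.0, "ay": 0.0, "az": 0.0},
])

```text
t: 9.6
tool_pos: [0.5884, -0.0218, -0.0217]
eef_rot: [[0.001, 0.171, -0.985], [0.001, -0.985, -0.171], [-1.0, -0.0, -0.001]]
ft_force: [-0.8, 3.4, 3.9]
grip_width: 0.0201
```

Run:
```python
from h import *
from cell import bot, imaging
SN(); mv(W(-.016,-.199,-.0222),YAW)
p,z=imaging.get_image("wrist"); cv2.imwrite('pics/w9.png',p[:,:,::-1])
```

```text
s,n,z [-0.0157 -0.1231 -0.0217] ft [-0.8  3.4  3.9]
t 9.6 pos [ 0.5884 -0.0218 -0.0217] shift/0.5 [0.0009 0.1519 0.0003] turn/360 [-0.0002 -0.0001  0.0001]
```

View pics/w9.png

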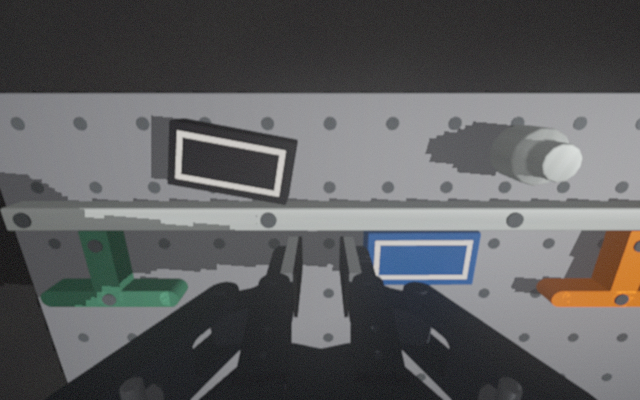

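Call:
drive_tool([
  {"dx": 0.0, "dy": 0.01, "dz": 0.0, "ax": 0.0, "ay": 0.0, "az": 0.0},
  {"dx": 0.0, "dy": 0.02, "dz": 0.0, "ax": 0.0, "ay": 0.0, "az": 0.0},
  {"dx": 0.0, "dy": 0.03, "dz": 0.0, "ax": 0.0, "ay": 0.0, "az": 0.0},
  {"dx": 0.0, "dy": 0.04, "dz": 0.0, "ax": 0.0, "ay": 0.0, "az": 0.0},
])

```text
t: 10.05
tool_pos: [0.5917, -0.0413, -0.0217]
eef_rot: [[0.001, 0.171, -0.985], [0.001, -0.985, -0.171], [-1.0, -0.0, -0.001]]
ft_force: [0.6, 4.0, 5.6]
grip_width: 0.0198
```

Run:
```python
from h import *
from cell import bot, imaging
SN(); mv(W(-.016,-.199,-.0222),YAW)
o=bot.get_obs();i=imaging.camera_info("wrist");T=wristT(o,i)
p,z=imaging.get_image("wrist"); cv2.imwrite('pics/w10.png',cv2.resize(p[200:320,240:400+80,::-1],None,fx=3,fy=3))
p,z=imaging.get_image("scene"); cv2.imwrite('pics/s10.png',cv2.resize(p[150:270,220:400,::-1],None,fx=4,fy=4))
```

```text
s,n,z [-0.0158 -0.1428 -0.0217] ft [0.6 4.  5.6]
t 10.05 pos [ 0.5917 -0.0413 -0.0217] shift/0.5 [0.0009 0.1124 0.0003] turn/360 [-0.0002 -0.0001  0.0001]
```

View pics/w10.png

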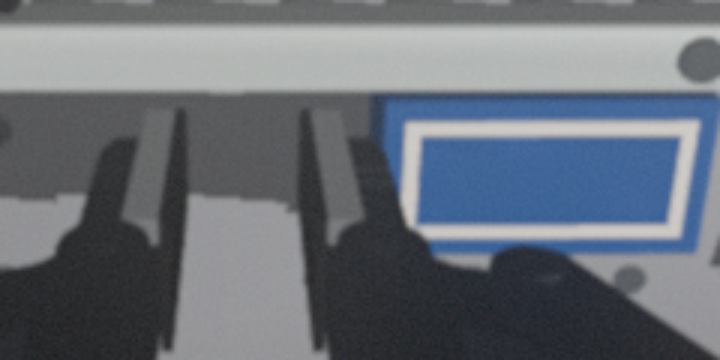

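View pics/s10.png

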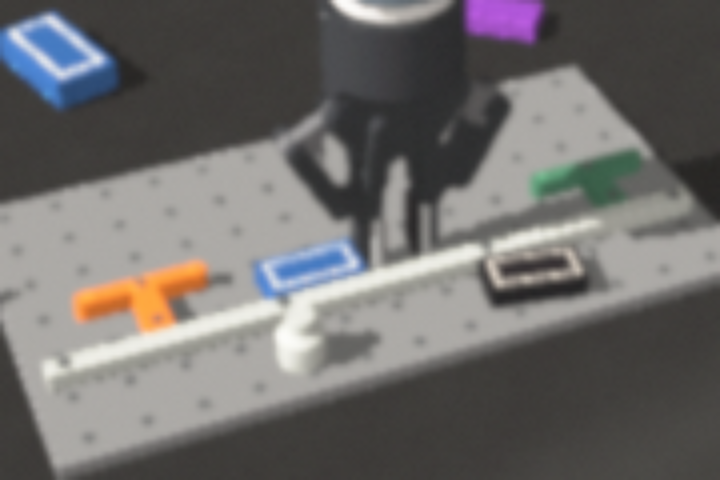

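Call:
drive_tool([
  {"dx": 0.0, "dy": 0.01, "dz": 0.0, "ax": 0.0, "ay": 0.0, "az": 0.0},
  {"dx": 0.0, "dy": 0.02, "dz": 0.0, "ax": 0.0, "ay": 0.0, "az": 0.0},
  {"dx": 0.0, "dy": 0.03, "dz": 0.0, "ax": 0.0, "ay": 0.0, "az": 0.0},
  {"dx": 0.0, "dy": 0.04, "dz": 0.0, "ax": 0.0, "ay": 0.0, "az": 0.0},
  {"dx": 0.0, "dy": 0.05, "dz": 0.0, "ax": 0.0, "ay": 0.0, "az": 0.0},
  {"dx": 0.0, "dy": 0.06, "dz": 0.0, "ax": 0.0, "ay": 0.0, "az": 0.0},
])

```text
t: 10.75
tool_pos: [0.5968, -0.0709, -0.0219]
eef_rot: [[0.0, 0.171, -0.985], [0.001, -0.985, -0.171], [-1.0, -0.0, -0.0]]
ft_force: [-0.3, 4.1, 5.1]
grip_width: 0.0197
```

```bash
cat >> h.py <<'E'
def housing(o,p,i):
    T=wristT(o,i); a=np.radians(YAW)
    for c,lo,hi,h in(('blue',(100,50,115),(120,255,255),.024),('orange',(5,130,60),(18,255,255),.022)):
        b=blobs(mask(p,lo,hi),200)[0][:,0].astype(float); Q=onplane(i,T,b[:,0],b[:,1],h)
        s=np.cos(a)*Q[:,0]+np.sin(a)*Q[:,1]-FACE; n=-np.sin(a)*Q[:,0]+np.cos(a)*Q[:,1]
        print(c,'s',s.min().round(4),s.max().round(4),'n',n.min().round(4),n.max().round(4),cv2.minAreaRect(np.stack([s,n],1).astype(np.float32)))
E
python3 - <<'E'
from h import *
from cell import bot, imaging
SN()
o=bot.get_obs();i=imaging.camera_info("wrist")
p,z=imaging.get_image("wrist"); cv2.imwrite('pics/w11.png',p[:,:,::-1]); housing(o,p,i)
E
```

```text
s,n,z [-0.0159 -0.1728 -0.0219] ft [-0.3  4.1  5.1]
blue s -0.0234 -0.007 n -0.244 -0.2017 ((-0.015317782759666443, -0.22283145785331726), (0.01637357845902443, 0.042180027812719345), 0.327424019575119)
orange s -0.0446 -0.0005 n -0.3185 -0.2404 ((-0.022492779418826103, -0.27950331568717957), (0.0780857652425766, 0.04399515315890312), 89.89463806152344)
```

View pics/w11.png

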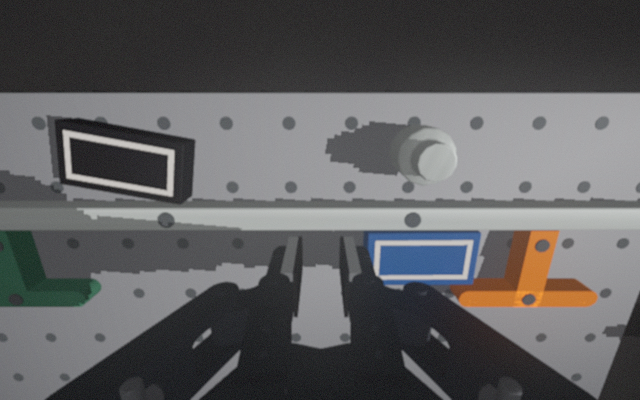

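Housing centre at n≈−0.223, s≈−0.015, just entering the pocket; ~24 mm to go.

Call:
drive_tool([
  {"dx": 0.0, "dy": 0.01, "dz": 0.0, "ax": 0.0, "ay": 0.0, "az": 0.0},
  {"dx": 0.0, "dy": 0.02, "dz": 0.0, "ax": 0.0, "ay": 0.0, "az": 0.0},
  {"dx": 0.0, "dy": 0.03, "dz": 0.0, "ax": 0.0, "ay": 0.0, "az": 0.0},
  {"dx": 0.0, "dy": 0.038, "dz": 0.0, "ax": 0.0, "ay": 0.0, "az": 0.0},
  {"dx": 0.0, "dy": 0.042, "dz": 0.0, "ax": 0.0, "ay": 0.0, "az": 0.0},
])

```text
t: 11.3
tool_pos: [0.6003, -0.0917, -0.0219]
eef_rot: [[0.0, 0.171, -0.985], [0.0, -0.985, -0.171], [-1.0, -0.0, -0.0]]
ft_force: [-1.2, 3.7, 4.9]
grip_width: 0.0202
```

Call:
drive_tool([
  {"dx": 0.0, "dy": 0.002, "dz": 0.0, "ax": 0.0, "ay": 0.0, "az": 0.0},
  {"dx": 0.0, "dy": 0.002, "dz": 0.0, "ax": 0.0, "ay": 0.0, "az": 0.0},
])

```text
t: 11.5
tool_pos: [0.6005, -0.0926, -0.0219]
eef_rot: [[0.0, 0.171, -0.985], [0.0, -0.985, -0.171], [-1.0, -0.0, -0.0]]
ft_force: [-0.1, 3.3, 5.4]
grip_width: 0.0204
```

Run:
```python
from h import *
from cell import bot, imaging
SN()
o=bot.get_obs();i=imaging.camera_info("wrist")
p,z=imaging.get_image("wrist"); cv2.imwrite('pics/w12.png',p[:,:,::-1]); housing(o,p,i)
```

```text
s,n,z [-0.016  -0.1949 -0.0219] ft [-0.1  3.3  5.4]
blue s -0.0235 -0.0071 n -0.266 -0.2238 ((-0.015274131670594215, -0.24493061006069183), (0.042223285883665085, 0.016375593841075897), 89.87358093261719)
orange s -0.0452 -0.0006 n -0.3187 -0.2526 ((-0.030454661697149277, -0.2897751033306122), (0.05930174142122269, 0.04777078703045845), 55.15829086303711)
```

View pics/w12.png

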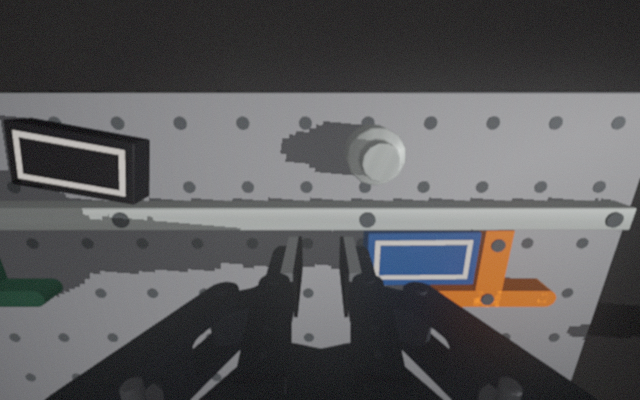

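About 2 mm left to the stem. Creeping in 0.5 mm steps until the force rises.

Call:
drive_tool([
  {"dx": 0.0, "dy": 0.001, "dz": 0.0, "ax": 0.0, "ay": 0.0, "az": 0.0},
  {"dx": 0.0, "dy": 0.002, "dz": 0.0, "ax": 0.0, "ay": 0.0, "az": 0.0},
  {"dx": 0.0, "dy": 0.002, "dz": 0.0, "ax": 0.0, "ay": 0.0, "az": 0.0},
])

```text
t: 11.85
tool_pos: [0.6006, -0.0934, -0.0219]
eef_rot: [[0.0, 0.171, -0.985], [0.001, -0.985, -0.171], [-1.0, -0.0, -0.0]]
ft_force: [-0.2, 4.9, 5.9]
grip_width: 0.0199
```

Call:
drive_tool([
  {"dx": 0.0, "dy": 0.001, "dz": 0.0, "ax": 0.0, "ay": 0.0, "az": 0.0},
  {"dx": 0.0, "dy": 0.001, "dz": 0.0, "ax": 0.0, "ay": 0.0, "az": 0.0},
])

```text
t: 12.05
tool_pos: [0.6007, -0.0939, -0.0218]
eef_rot: [[0.0, 0.171, -0.985], [0.001, -0.985, -0.171], [-1.0, -0.0, -0.0]]
ft_force: [-0.1, 4.1, 5.9]
grip_width: 0.02
```

Call:
drive_tool([
  {"dx": 0.0, "dy": 0.001, "dz": 0.0, "ax": 0.0, "ay": 0.0, "az": 0.0},
  {"dx": 0.0, "dy": 0.001, "dz": 0.0, "ax": 0.0, "ay": 0.0, "az": 0.0},
])

```text
t: 12.25
tool_pos: [0.6008, -0.0944, -0.0219]
eef_rot: [[0.0, 0.171, -0.985], [0.001, -0.985, -0.171], [-1.0, -0.0, -0.0]]
ft_force: [-1.2, 4.6, 6.4]
grip_width: 0.0197
```

Call:
drive_tool([
  {"dx": 0.0, "dy": 0.001, "dz": 0.0, "ax": 0.0, "ay": 0.0, "az": 0.0},
  {"dx": 0.0, "dy": 0.001, "dz": 0.0, "ax": 0.0, "ay": 0.0, "az": 0.0},
])

```text
t: 12.45
tool_pos: [0.6009, -0.0948, -0.0219]
eef_rot: [[0.0, 0.171, -0.985], [0.001, -0.985, -0.171], [-1.0, -0.0, -0.0]]
ft_force: [-1.6, 4.1, 5.3]
grip_width: 0.0201
```

Call:
drive_tool([
  {"dx": 0.0, "dy": 0.001, "dz": 0.0, "ax": 0.0, "ay": 0.0, "az": 0.0},
  {"dx": 0.0, "dy": 0.001, "dz": 0.0, "ax": 0.0, "ay": 0.0, "az": 0.0},
])

```text
t: 12.65
tool_pos: [0.601, -0.0953, -0.0218]
eef_rot: [[0.0, 0.171, -0.985], [0.001, -0.985, -0.171], [-1.0, -0.0, -0.0]]
ft_force: [-0.4, 4.4, 5.9]
grip_width: 0.0199
```

Call:
drive_tool([
  {"dx": 0.0, "dy": 0.001, "dz": 0.0, "ax": 0.0, "ay": 0.0, "az": 0.0},
  {"dx": 0.0, "dy": 0.001, "dz": 0.0, "ax": 0.0, "ay": 0.0, "az": 0.0},
])

```text
t: 12.85
tool_pos: [0.601, -0.0955, -0.0219]
eef_rot: [[0.0, 0.171, -0.985], [0.001, -0.985, -0.171], [-1.0, -0.001, -0.0]]
ft_force: [-1.7, 5.5, 6.3]
grip_width: 0.0201
```

Run:
```python
from h import *
from cell import bot, imaging
SN()
o=bot.get_obs();i=imaging.camera_info("wrist")
p,z=imaging.get_image("wrist"); cv2.imwrite('pics/w13.png',cv2.resize(p[180:330,320:560,::-1],None,fx=3,fy=3)); housing(o,p,i)
```

```text
s,n,z [-0.016  -0.1978 -0.0219] ft [-1.7  5.5  6.3]
blue s -0.0234 -0.0071 n -0.2689 -0.2267 ((-0.015403415076434612, -0.2478133738040924), (0.01637343131005764, 0.04217047616839409), 0.4338866174221039)
orange s -0.0451 -0.0005 n -0.3187 -0.2555 ((-0.03016587719321251, -0.29059621691703796), (0.05842110887169838, 0.04593834653496742), 54.295440673828125)
```

View pics/w13.png

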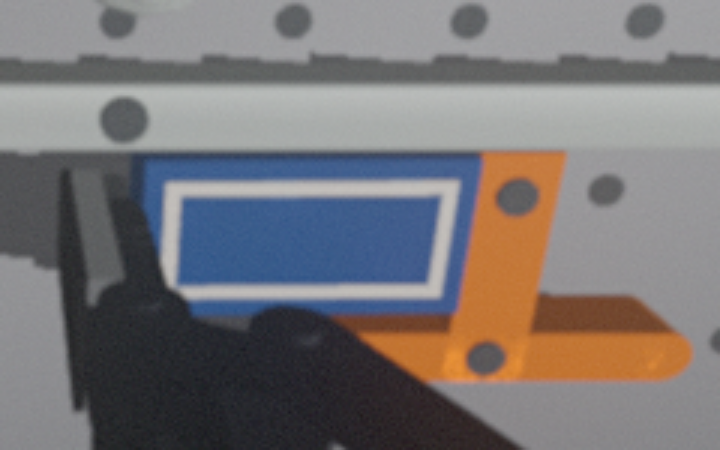

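Call:
drive_tool([
  {"dx": 0.0, "dy": 0.001, "dz": 0.0, "ax": 0.0, "ay": 0.0, "az": 0.0},
  {"dx": 0.0, "dy": 0.001, "dz": 0.0, "ax": 0.0, "ay": 0.0, "az": 0.0},
])

```text
t: 13.1
tool_pos: [0.601, -0.0955, -0.0218]
eef_rot: [[-0.0, 0.172, -0.985], [0.002, -0.985, -0.172], [-1.0, -0.002, -0.0]]
ft_force: [-1.7, 6.5, 6.4]
grip_width: 0.0201
```

Call:
drive_tool([
  {"dx": 0.0, "dy": 0.001, "dz": 0.0, "ax": 0.0, "ay": 0.0, "az": 0.0},
  {"dx": 0.0, "dy": 0.001, "dz": 0.0, "ax": 0.0, "ay": 0.0, "az": 0.0},
])

```text
t: 13.3
tool_pos: [0.6011, -0.0956, -0.0218]
eef_rot: [[-0.0, 0.172, -0.985], [0.002, -0.985, -0.172], [-1.0, -0.002, -0.0]]
ft_force: [-1.5, 7.2, 6.4]
grip_width: 0.0196
```

The tool has stopped advancing while force rises: seated. Backing off along the rail, then up.

Call:
drive_tool([
  {"dx": 0.0, "dy": -0.01, "dz": 0.0, "ax": 0.0, "ay": 0.0, "az": 0.0},
  {"dx": 0.0, "dy": -0.04, "dz": 0.0, "ax": 0.0, "ay": 0.0, "az": 0.0},
  {"dx": -0.03, "dy": -0.06, "dz": 0.0, "ax": 0.0, "ay": 0.0, "az": 0.0},
  {"dx": -0.1, "dy": -0.06, "dz": 0.0, "ax": 0.0, "ay": 0.0, "az": 0.0},
  {"dx": -0.2, "dy": -0.06, "dz": 0.0, "ax": 0.0, "ay": 0.0, "az": 0.0},
  {"dx": -0.28, "dy": -0.06, "dz": 0.0, "ax": 0.0, "ay": 0.0, "az": 0.0},
  {"dx": -0.3, "dy": -0.06, "dz": 0.0, "ax": 0.0, "ay": 0.0, "az": 0.0},
  {"dx": -0.3, "dy": -0.06, "dz": 0.0, "ax": 0.0, "ay": 0.0, "az": 0.0},
])

```text
t: 14.1
tool_pos: [0.5972, -0.0673, 0.1314]
eef_rot: [[0.006, 0.171, -0.985], [-0.001, -0.985, -0.171], [-1.0, 0.002, -0.005]]
ft_force: [0.1, 0.4, -1.5]
grip_width: 0.0202
```

Run:
```python
from h import *
from cell import bot, imaging
SN()
o=bot.get_obs();i=imaging.camera_info("wrist");T=wristT(o,i)
p,z=imaging.get_image("wrist"); cv2.imwrite('pics/w14.png',cv2.resize(p[150:300,280:520,::-1],None,fx=3,fy=3)); housing(o,p,i)
for n in(-.2188,-.2748):
  print(n,proj(i,T,W(-.015,n,.024)),proj(i,T,W(0,n,.022)))
p,z=imaging.get_image("scene"); cv2.imwrite('pics/s14.png',cv2.resize(p[150:270,200:420,::-1],None,fx=3.6,fy=4))
```

```text
s,n,z [-0.0149 -0.1694  0.1314] ft [ 0.1  0.4 -1.5]
blue s -0.031 -0.0012 n -0.2744 -0.2196 ((-0.01614481769502163, -0.24696597456932068), (0.054876357316970825, 0.029850440099835396), 89.86808776855469)
orange s -0.0449 -0.0017 n -0.3185 -0.2452 ((-0.02327883243560791, -0.2818831503391266), (0.07338470220565796, 0.043077241629362106), 89.84366607666016)
-0.2188 [370.52320736 180.67388552] [370.94318172 165.40804128]
-0.2748 [426.89728349 180.540891  ] [427.82572659 165.28028064]
```

View pics/w14.png

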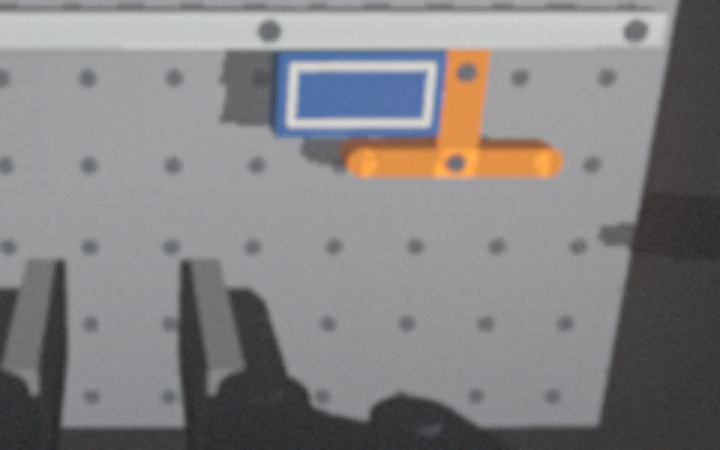

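View pics/s14.png

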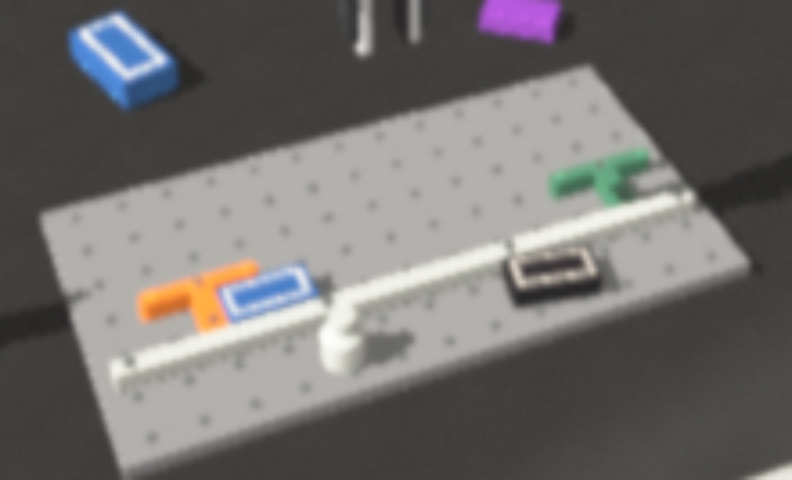

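The picture shows the housing in the pocket against stem and rail. I'll let the arm settle and measure once more to check the ~1 mm in x.

Run:
```python
from h import *
from cell import bot, imaging
SN()
for k in range(2):
    o=bot.get_obs();i=imaging.camera_info("wrist");p,z=imaging.get_image("wrist"); housing(o,p,i)
T=wristT(o,i)
print('t',o['t'],'rot',o['eef_rot'].round(4).tolist())
for u in (380,400,418): print(u,[ (v,p[v,u].tolist()) for v in range(162,172)])
for u in (380,400,418): print(u,[ (v,p[v,u].tolist()) for v in range(190,200)])
cv2.imwrite('pics/w15.png',cv2.resize(p[150:210,350:450,::-1],None,fx=8,fy=8,interpolation=cv2.INTER_CUBIC))
```

```text
s,n,z [-0.0167 -0.1689  0.1266] ft [-0.4 -1.2 -1.2]
blue s -0.0309 -0.0006 n -0.2743 -0.2197 ((-0.015766238793730736, -0.2470056712627411), (0.05459747835993767, 0.030294226482510567), 89.88897705078125)
orange s -0.0445 -0.0011 n -0.3188 -0.2449 ((-0.02277388982474804, -0.28191208839416504), (0.07390055060386658, 0.043287888169288635), 89.88707733154297)
blue s -0.0302 -0.0009 n -0.2744 -0.2198 ((-0.015545286238193512, -0.24711936712265015), (0.054566144943237305, 0.029148820787668228), 89.89486694335938)
orange s -0.0447 -0.0015 n -0.3184 -0.2447 ((-0.023050855845212936, -0.28160184621810913), (0.07375697046518326, 0.04313476383686066), 89.89600372314453)
t 14.25 rot [[-0.0036, 0.1711, -0.9852], [0.0005, -0.9853, -0.1711], [-1.0, -0.0011, 0.0034]]
380 [(162, [193, 198, 194]), (163, [183, 186, 184]), (164, [141, 146, 151]), (165, [89, 107, 143]), (166, [75, 106, 158]), (167, [79, 113, 164]), (168, [128, 144, 175]), (169, [185, 187, 194]), (170, [213, 211, 208]), (171, [216, 213, 209])]
400 [(162, [195, 198, 195]), (163, [183, 185, 183]), (164, [141, 145, 152]), (165, [93, 112, 150])
[... 396 characters left out ...]
 [206, 203, 203]), (191, [162, 165, 182]), (192, [99, 122, 165]), (193, [85, 113, 159]), (194, [116, 129, 155]), (195, [146, 150, 158]), (196, [157, 158, 159]), (197, [157, 158, 159]), (198, [153, 154, 156]), (199, [156, 155, 159])]
400 [(190, [207, 205, 202]), (191, [163, 168, 185]), (192, [100, 126, 168]), (193, [82, 112, 162]), (194, [93, 94, 130]), (195, [125, 91, 92]), (196, [131, 84, 63]), (197, [133, 84, 59]), (198, [140, 89, 64]), (199, [172, 108, 69])]
418 [(190, [190, 193, 198]), (191, [145, 156, 181]), (192, [96, 122, 170]), (193, [82, 110, 159]), (194, [104, 102, 134]), (195, [128, 95, 95]), (196, [135, 88, 67]), (197, [142, 88, 63]), (198, [179, 114, 69]), (199, [210, 132, 71])]
```

View pics/w15.png

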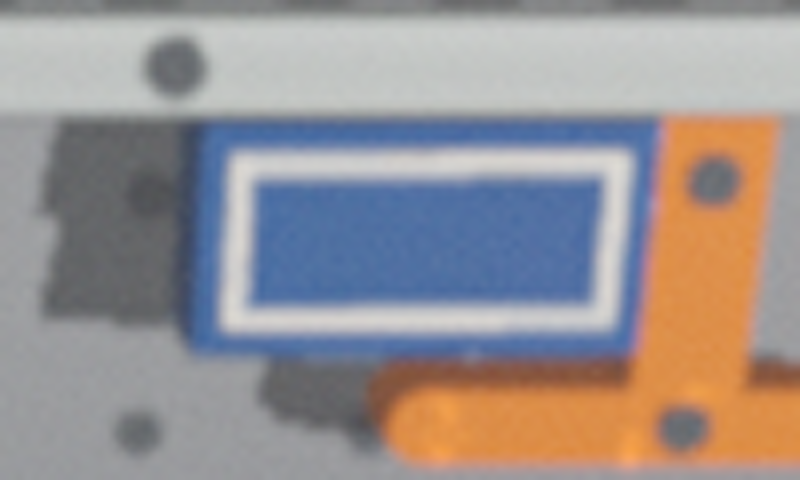

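Both contacts look gap-free, and the housing is level and parallel to the rail. The tips are 14 cm above the plate. Handing in.

Call:
drive_tool([
  {"dx": -0.05, "dy": 0.0, "dz": 0.0, "ax": 0.0, "ay": 0.0, "az": 0.0},
  {"dx": -0.05, "dy": 0.0, "dz": 0.0, "ax": 0.0, "ay": 0.0, "az": 0.0},
  {"dx": -0.05, "dy": 0.0, "dz": 0.0, "ax": 0.0, "ay": 0.0, "az": 0.0},
  {"dx": -0.05, "dy": 0.0, "dz": 0.0, "ax": 0.0, "ay": 0.0, "az": 0.0},
])

```text
t: 14.7
tool_pos: [0.5954, -0.0675, 0.1509]
eef_rot: [[-0.002, 0.171, -0.985], [0.0, -0.985, -0.171], [-1.0, -0.001, 0.002]]
ft_force: [-0.6, -0.1, -0.0]
grip_width: 0.0201
```

```bash
python3 -c "
from cell import close_job
print(close_job())"
```

```text
the job is handed in; nothing more can be done
None
```

The blue housing is seated in the orange block's pocket on the side facing the green block. I pushed it square against the rail until about 4 N showed. I then slid it along the rail until the tool stopped advancing and the force along the rail rose to about 7 N. The job was handed in at 14.7 s.

**Last checks:**
- **Along the rail:** the housing's centre is 34.5–34.9 mm from the orange block's origin; the target is 35 mm.
- **Against the rail:** the centre measured 15.5–15.8 mm from the rail face; the target is 15 mm. No gap shows at the rail or at the stem, and the orange block's rail-side edge reads about 1 mm off in the same way, so I take this as measurement error.
- **Angle:** the housing was aligned with the orange block to within 0.02°.
- **Robot clear:** the fingertips are about 17 cm above the plate, and the force is near zero. By eye, the spare housing and steel weight looked undisturbed. I did not re-check the two syringe barrels after the pushes, though nothing went near them.

**What disagreed:**
- **Fingertip height:** the real fingertips are about 38 mm behind the reported tool point. My first pass went over the housing without touching it, so I corrected the height from three camera views and repeated it.
- **Finger contact:** during the slide, the sloping back of the finger also pressed down on the housing with about 5–6 N. The housing looked level in every picture.

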